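# Bundle filled tubs in the ratchet clamp: load, squeeze, set the tension, cover

## Task

Bundle the filled tubs that stand on the mat: stand all of them upright, one behind another, in the bay of the bundling clamp, broad faces towards the fence, and only when they are all in, pump the ratchet lever until the row is tight and the pusher's sprung plate is pushed in by 4 to 16 mm, no further. Set the tension dial to as many clicks as there are tubs and lay the top board flat on the lids, lengthwise along the row and within its ends. Work the pusher only with its lever, leave the lever at its home stop, and do not disturb the other things on the bench.

Things in the scene. Friction and masses are not known exactly. Their poses are not given: they have to be found in the camera images.
- fence_face (a point): Bundling clamp, a steel bench fixture lying left to right. Point: on its bed at the foot of the fence, mid-bay, 20 mm above the bench. y runs along the bay into the fence, x across it away from the lever side, z up. The bay lies at -y: 70 mm wide between rails 14 mm high (y = 0 to -250 mm), the fence (80 mm above the bench) at one end, the pusher's black sprung plate (top 88 mm) at the other.
- pusher (a joint): Travel of the pusher (aluminium carriage carrying the sprung plate) towards the fence, m. Bay length from plate to fence = 0.250 - pusher + plate. Starts at 0 to 0.020. Each full lever stroke drives it 12 mm, one rack tooth (the first stroke anything up to 17 mm); it never comes back. It drags with 20 N: work it by the lever.
- plate (a joint): How far the pusher's sprung black plate is pushed in, m: 0 = sprung out, 0.028 = bottomed. The spring takes 5 N to start plus 0.6 N per mm. It stays out while tubs are merely pushed along and goes in once the row is tight against the fence; then each further tooth pushes it 12 mm deeper. Properly squeezed: 4 to 16 mm.
- lever_grip (a point): Middle of the upright black round grip (24 mm across, 72 mm tall, from 55 to 127 mm above the bench, this point at 97 mm) on the end of the flat steel ratchet lever, on the robot's side of the clamp. The lever swings level; its steel arm is 47 to 55 mm above the bench.
- lever_pivot (a point): On the lever's upright pivot axis, at the height of the middle of the grip, which swings round it at 130 mm radius. Axes as fence_face. At lever = 0 the grip is at x = -125, y = +35 mm from here (0.275 rad from -x, towards the fence); at the far stop at x = -125, y = -35 mm.
- lever (a joint): Swing of the lever, rad: 0 = home stop, where it starts; 0.55 = far stop, grip 71 mm further from the fence (anticlockwise from above). A stroke is out to the far stop, which drives one tooth, and back home, which clicks over the next one. Go within 0.06 rad of both stops or a tooth is missed. It stays where left; it takes 1 to 10 N at the grip.
- dial_grip (a point): Tension dial on the grey banding head (58 mm high) behind the fence: black disc with a grip bar 60 mm long, 15 mm thick, 36 mm tall, its top 104 mm above the bench. Point: on the axis, 16 mm below the bar's top. x points along the bar to the end with the white pointer line. 11 dark ticks mark 0 to 10 (0, 5, 10 longer); at 5 the pointer points straight to the lever side.
- dial (a joint): Angle of the tension dial, rad, growing clockwise seen from above. Click-stops 0.2618 rad (15 degrees) apart, 0 to 10: its setting is dial / 0.2618. It starts on click 7 or 8. A click takes about 0.2 N m.
- tub0_center (a point): Centre of a closed white plastic tub with a flat pale lid: 60 mm (its x) by 40 mm (its y) by 72 mm tall (its z), about 0.15 kg, smooth, straight sides, all tubs alike. It stands on a thin grey mat (1 mm) to the right of the clamp. Three to five tubs are there.
- tub1_center (a point): Centre of another such tub (see tub0_center).
- tub2_center (a point): Centre of another such tub (see tub0_center).
- tub3_center (a point): Centre of another such tub (see tub0_center).
- tub4_center (a point): Centre of another such tub (see tub0_center).
- tub5_center (a point): Centre of another such tub (see tub0_center).
- board_rib (a point): Top board: flat white plastic plate 50 mm (its x) by 100 mm (its y), 8 mm thick, with an upright grey grip rib along its middle, 14 mm thick, 70 mm long (along y), rising to 38 mm above the plate's underside. Point: on the middle of the rib, 30 mm above the underside. 0.12 kg. It lies on the bench on the robot's side, right of the lever.
- printer: Black label printer, 105 x 115 x 80 mm, standing loose on the bench beyond the mat. Bystander.
- sanitiser: Bottle with a green cap, 60 mm across and 150 mm tall, standing loose to the left on the robot's side. Bystander.
- cups: Nested stack of round clear containers, 100 mm across, 78 mm tall, loose on the bench beyond the clamp. Bystander.

How it is judged (in metres and radians):
On the way, in this order (a step that is already met when the one before it is completed fails the run):
1. all the tubs stand upright in the clamp's bay, in a row (x of tub0_center in the frame of fence_face between -0.012 and 0.012 m and y of tub0_center in the frame of fence_face between -0.245 and -0.012 m and z of tub0_center in the frame of fence_face between 0.03 and 0.042 m and angle between each of tub0_center, tub1_center, tub2_center, tub3_center, tub4_center, tub5_center's own z axis and vertical below 0.1 rad and angle between the x axis of each of tub0_center, tub1_center, tub2_center, tub3_center, tub4_center, tub5_center and the x axis of fence_face, either way round below 0.2 rad and x of tub1_center in the frame of fence_face between -0.012 and 0.012 m and y of tub1_center in the frame of fence_face between -0.245 and -0.012 m and z of tub1_center in the frame of fence_face between 0.03 and 0.042 m and x of tub2_center in the frame of fence_face between -0.012 and 0.012 m and y of tub2_center in the frame of fence_face between -0.245 and -0.012 m and z of tub2_center in the frame of fence_face between 0.03 and 0.042 m and x of tub3_center in the frame of fence_face between -0.012 and 0.012 m and y of tub3_center in the frame of fence_face between -0.245 and -0.012 m and z of tub3_center in the frame of fence_face between 0.03 and 0.042 m and x of tub4_center in the frame of fence_face between -0.012 and 0.012 m and y of tub4_center in the frame of fence_face between -0.245 and -0.012 m and z of tub4_center in the frame of fence_face between 0.03 and 0.042 m and x of tub5_center in the frame of fence_face between -0.012 and 0.012 m and y of tub5_center in the frame of fence_face between -0.245 and -0.012 m and z of tub5_center in the frame of fence_face between 0.03 and 0.042 m), for 0.3 s.
2. the lever has been pumped until the row is tight: the sprung plate is pushed in 3 to 17 mm (value of joint plate between 0.003 and 0.017 m), for 0.2 s.
At the end, for the whole second after the job is handed in: Every tub upright in the bay within 12 mm of its centre line, square within 0.2 rad; plate pushed in 3 to 17 mm; dial within 0.3 click of the number of tubs; lever within 0.1 rad of home; top board flat on the lids within 15 mm of the centre line, overhanging the row's ends by under 10 mm (all of step 1 and all of step 2 and value of joint lever below 0.1 rad and ((value of joint pusher between 0.128 and 0.152 m and value of joint dial between 0.706857 and 0.863937 rad and y of board_rib in the frame of fence_face between -0.08 and -0.04 m) or (value of joint pusher between 0.088 and 0.112 m and value of joint dial between 0.968656 and 1.12574 rad and y of board_rib in the frame of fence_face between -0.12 and -0.04 m) or (value of joint pusher between 0.048 and 0.072 m and value of joint dial between 1.23046 and 1.38753 rad and y of board_rib in the frame of fence_face between -0.16 and -0.04 m)) and x of board_rib in the frame of fence_face between -0.015 and 0.015 m and z of board_rib in the frame of fence_face between 0.097 and 0.107 m and angle between board_rib's own z axis and vertical below 0.08 rad and angle between the y axis of board_rib and the y axis of fence_face, either way round below 0.2 rad); the robot touches nothing.
It fails at once if the pusher or its plate is pushed directly by the robot with more than 15 N (contact force between any of the fingers, the arm and pusher above 15 N).
It fails at once if the label printer, the bottle or the stack of containers is moved more than 20 mm (distance of any of printer, sanitiser, cups from where it was at the start of the episode above 0.02 m).
Of tub0, tub1, tub2, tub3, tub4, tub5 only 3 to 5 are there at a start; the rules pass over those that are not, and their reading is None.
At some moment in a run one of tub0, tub1, tub2, tub3, tub4, tub5, board may be knocked a few centimetres aside while the robot is not near it.
It also fails if it takes over 210 s, if anything falls off the work surface, if the arm or the gripper's body presses on something with over 40 N, if the wrist force passes 120 N, or if a joint passes its speed limit or range.

## Robot

A 7-joint arm with a two-finger parallel gripper is mounted at the origin on the work surface. World frame = base frame: x ahead of the robot, y to its left, z up, the work surface at z = 0. Lengths are in m, angles in degrees, forces in N, time in s.
With the tool pointing down it reaches from about 0.425 to 0.875 m from the base axis. Payload 4.7 kg.
Tool frame: the origin (TCP) lies at the very end of the fingers, on their centre line; the grasp point (between the pads) lies env.grip_point_offset behind it (env.grip_point_offset is the distance from the TCP to the grasp point, in m); z points along the fingers, y is the direction in which the jaws open and shut (so a half turn about z gives the same grasp; the last joint's range is limited). The gripper opens to 87 mm and grips with 3 to 60 N. Pads are 19 mm wide; open, the fingers measure 117 mm over their backs; the gripper's body (75 mm by 190 mm) begins 51 mm behind the grasp point.
Start: joints at [-65.369, 18.392, -4.016, 83.108, 1.295, 78.541, -3.26], TCP at [0.263, 0.595, 0.223] pointing down, gripper open.
Joint ranges: [-163.93, 163.93], [-17.29, 119.83], [-79.2, 71.16], [3.27, 140.29], [-89.18, 269.18], [5.43, 117.66], [-154.24, 154.24]. Speed limits (degrees/s): [147.25, 147.25, 180, 180, 180, 180, 180].

## Interface

Orientations are given as [roll, pitch, yaw] about the fixed x, y, z axes, in that order (R = Rz(yaw) Ry(pitch) Rx(roll)).
In Python, from cell import env gives the robot as it stands.
- The arm moves only by the tool send_rows, never from a script. Its argument "plan" is a list of rows, each a list of 7 numbers: the finger opening in mm, from 0 to 87, then the shift along the tool's x, y, z in mm, then the turn, a rotation vector about the tool's x, y, z in rad. A call has 1 to 12 rows; each row shifts and turns the commanded pose from where the row before left it, along the tool's axes as they then stand; what a row does not reach is not made up. A row lasts 1/10 s, in which the tool goes at most 50 mm and 8.59 degrees, less where a joint would pass 70% of its speed; a pose out of reach is approached as far as the arm can. A call is refused whole if a number of a shift passes 50 or a number of a turn 0.15, either way. A call with a gripper value outside its range is refused whole. The fingers move at their own pace and stop on an object; "grip_force" is the grip in N (left out, the last holds). Time passes only in rows, so rows that do not move let the fingers close. It gives the time, the measured TCP pose, the force and the opening at its end, in the units of the state.
- env.get_obs(): the state, without advancing time (a new reading comes with each control period).
- env.read_camera(name): name is "scene" or "top"; returns the picture (400x640x3 uint8, red, green, blue); there is no depth.
- env.get_calibration(name): a dict with "fx", "fy", "cx", "cy" (pixels), "extrinsics" (4x4, takes a point from camera to world coordinates). Camera axes: x right, y down, z forward; pixel columns grow to the right and rows downward; lengths in m; the calibration is good to about 2 mm. A picture is of the moment at which its call begins. get_calibration takes no time and is no camera call.
- env.sign_off(): hands the job in, once; it reports no verdict.
Trained networks look in the newest picture that a camera, given by its name, has taken for a name from the list of things; names that differ only in an ending like _2 or _b are one class to them, and where a whole thing is asked for, a point or a joint stands for the part that bears it (a point fixed in the world has none). Each returns a list of dicts, best first, with "confidence" (0 to 1); they miss things now and then, are a little off and sometimes report something else, mostly with a low value. They report only what shows in the picture. A call takes as long as a camera call.
- env.regions_of(camera, query): "region" (400x640 bool, what is visible of it) and "rect" ([left, top, right, bottom] in pixels, round what is visible of it).
The state is a dict: "time_s": time; "qpos": joint angles; "joint_velocities": joint speeds; "effort": joint torques, N m; "tool_pos": TCP position; "tool_rot": TCP orientation; "force": force on the tool from outside, world axes, zero at the start; "wrist_torque": the same for the moment, N m; "grip_width": finger opening in m.
Only numpy, scipy, OpenCV 4.12 (cv2) and the standard library are available. Lean on these libraries where they do the work, as an engineer would, in place of code of your own. Each camera call takes 0.05 s, during which the arm holds its last target. There are 200 camera calls.

## Working session

There is one attempt and no reset: what is moved stays moved. The work goes in short steps, Python scripts to look and compute and a tool call to move; the robot and the scene stay as the last step left them, time stands still between calls to the robot, and variables do not carry over. Pictures are saved under pics/ and viewed, about 12 in all and at most 16, crops included, and the job is handed in when it is done.

Besides the shell and the picture viewer there is one more tool, called after "Call:" as a command line: name --pt "numbers of a row" for each row, then --argument value for the rest. send_rows: Moves the arm, as the interface text tells. Its arguments: {"type":"object","properties":{"plan":{"type":"array"},"grip_force":{"type":"number"}},"required":["plan"]}

```bash
ls; mkdir -p pics
python3 - <<'E'
from cell import env
import cv2, numpy as np
print(env.get_obs()); print(env.grip_point_offset)
for n in ("scene","top"):
    im=env.read_camera(n); cv2.imwrite(f"pics/{n}0.png",im[:,:,::-1]); print(n,env.get_calibration(n))
E
```

```text
pics
{'time_s': 0.0, 'qpos': array([-65.36959624,  18.43891134,  -4.01659618,  83.17591457,
         1.29633561,  78.54056087,  -3.25798558]), 'joint_velocities': array([-0.04987246,  0.01929011,  0.00672512,  0.13312046, -0.10266639,
       -0.04583829, -0.08211721]), 'effort': array([ 4.36904766e-04, -4.91276944e+01, -4.03174460e-01, -3.12533247e+01,
       -6.36755023e-02,  4.33064613e-02,  1.74732422e-04]), 'tool_pos': array([0.26235565, 0.59408777, 0.22145448]), 'tool_rot': array([-1.79889937e+02,  6.77126034e-03,  1.56182666e+02]), 'force': array([-0.22498339,  0.02568485, -0.67791656]), 'wrist_torque': array([-0.0330177 , -0.00700648, -0.02557692]), 'grip_width': 0.0871311102184362}
0.0187
scene {'fx': 448.7827842209103, 'fy': 448.7827842209103, 'cx': 323.7114643036286, 'cy': 199.80861613401143, 'extrinsics': array([[-0.30694392,  0.72769821, -0.61338467,  1.30569629],
       [ 0.95172279,  0.23674102, -0.19539045,  0.20880056],
       [ 0.00302803, -0.64374608, -0.76523318,  0.99113198],
       [ 0.        ,  0.        ,  0.        ,  1.        ]])}
top {'fx': 394.8681442577206, 'fy': 394.8681442577206, 'cx': 321.15839002229455, 'cy': 202.94667117598487, 'extrinsics': array([[-0.02292626, -0.98994047,  0.13961464,  0.46200487],
       [-0.99972288,  0.02344775,  0.00209124,  0.00685809],
       [-0.00534386, -0.13952801, -0.99020371,  1.07226611],
       [ 0.        ,  0.        ,  0.        ,  1.        ]])}
```

View pics/scene0.png

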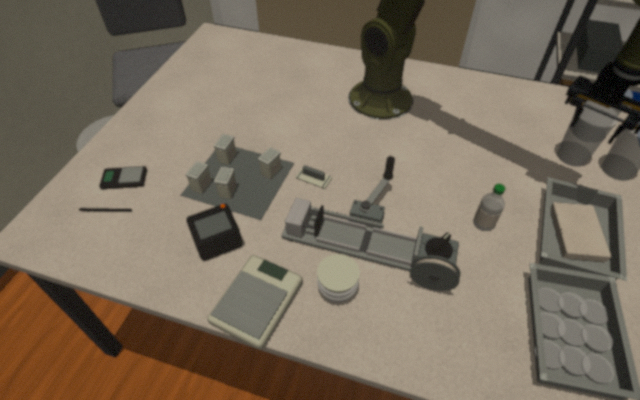

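View pics/top0.png

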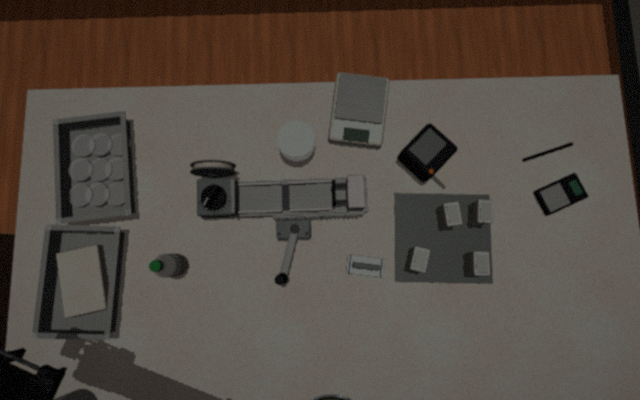

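The two pictures show four tubs on the mat: top view at (453,214), (484,211), (420,260) and (481,264). The clamp lies left to right, with the fence and dial at top-view (213,196) and the pusher at (355,193). The lever grip is at (281,279) and the board at (365,266).

```bash
cat > h.py <<'E'
from cell import env
import cv2, numpy as np
from scipy.optimize import minimize
from scipy.spatial.transform import Rotation as Rn
CAL={n:env.get_calibration(n) for n in("scene","top")}
def proj(n,P):
    c=CAL[n];T=np.linalg.inv(c["extrinsics"]);p=np.atleast_2d(P)@T[:3,:3].T+T[:3,3]
    return np.c_[c["fx"]*p[:,0]/p[:,2]+c["cx"],c["fy"]*p[:,1]/p[:,2]+c["cy"]]
def ray(n,u,v):
    c=CAL[n];E=c["extrinsics"];d=E[:3,:3]@[(u-c["cx"])/c["fx"],(v-c["cy"])/c["fy"],1];return E[:3,3],d
def onz(n,u,v,z):
    o,d=ray(n,u,v);return o+d*(z-o[2])/d[2]
def tri(a,b):
    """pixels in scene (a) and top (b) -> point, gap"""
    o1,d1=ray("scene",*a);o2,d2=ray("top",*b)
    s=np.linalg.lstsq(np.c_[d1,-d2],o2-o1,rcond=None)[0];p,q=o1+s[0]*d1,o2+s[1]*d2
    return (p+q)/2,np.linalg.norm(p-q)
def boxpts(x,y,z,yaw,size):
    s=np.array([[i,j,k] for i in(-1,1) for j in(-1,1) for k in(-1,1)])*np.array(size)/2
    return s@Rn.from_euler("z",yaw).as_matrix().T+[x,y,z]
def hullmask(n,P,S=4):
    m=np.zeros((400*S,640*S),np.uint8);h=cv2.convexHull(((proj(n,P)+.5)*S).astype(np.float32)).astype(int)
    cv2.fillConvexPoly(m,h,1);return m
def fitbox(masks,p0,size,free_z=True):
    """masks: dict cam->bool region; p0=(x,y,z,yaw)"""
    S=4;big={n:cv2.resize(m.astype(np.uint8),(2560,1600),interpolation=cv2.INTER_NEAREST) for n,m in masks.items()}
    def cost(p):
        P=boxpts(p[0],p[1],p[2] if free_z else p0[2],p[3],size);c=0
        for n,m in big.items():
            h=hullmask(n,P);c+=1-(h&m).sum()/max((h|m).sum(),1)
        return c
    best=None
    for dy in(-.6,-.3,0,.3,.6):
        q=np.array(p0,float);q[3]+=dy
        sim=np.vstack([q]+[q+e for e in np.diag([.008,.008,.008,.25])])
        r=minimize(cost,q,method="Nelder-Mead",options=dict(initial_simplex=sim,xatol=2e-4,fatol=1e-4))
        if best is None or r.fun<best.fun:best=r
    return best.x,best.fun
E
python3 - <<'E'
from h import *
R={}
for n in("scene","top"):
    im=env.read_camera(n);np.save(f"pics/{n}1.npy",im)
    for q in("tub0_center","board_rib","lever_grip","dial_grip","pusher","plate"):
        R[n,q]=env.regions_of(n,q)
        print(n,q,[(round(r["confidence"],2),[int(v) for v in r["rect"]],int(r["region"].sum())) for r in R[n,q]])
import pickle;pickle.dump(R,open("r1.pkl","wb"))
t=np.load("pics/top1.npy")[150:300,180:400];s=np.load("pics/scene1.npy")[140:300,270:470]
f=lambda a:cv2.convertScaleAbs(cv2.resize(a,(800,int(800*a.shape[0]/a.shape[1])),interpolation=cv2.INTER_CUBIC),alpha=1.4)[:,:,::-1]
cv2.imwrite("pics/tc.png",f(t));cv2.imwrite("pics/sc.png",f(s)[:600])
E
```

```text
scene tub0_center [(0.67, [215, 133, 238, 163], 495)]
scene board_rib [(0.68, [281, 155, 460, 292], 8441)]
scene lever_grip [(0.6, [358, 157, 395, 209], 482)]
scene dial_grip [(0.81, [423, 233, 450, 255], 468), (0.38, [472, 185, 504, 228], 966)]
scene pusher [(0.86, [283, 197, 382, 239], 1264)]
scene plate [(0.76, [312, 204, 329, 234], 168)]
top tub0_center [(0.91, [465, 247, 486, 276], 527), (0.35, [347, 252, 386, 278], 716)]
top board_rib [(0.72, [347, 252, 384, 277], 706), (0.3, [406, 245, 432, 272], 489)]
top lever_grip [(0.56, [276, 218, 300, 284], 565), (0.25, [201, 187, 227, 209], 492)]
top dial_grip [(0.73, [200, 185, 226, 208], 501)]
top pusher [(0.76, [275, 173, 369, 216], 1210)]
top plate [(0.59, [330, 183, 336, 203], 84)]
```

View pics/tc.png

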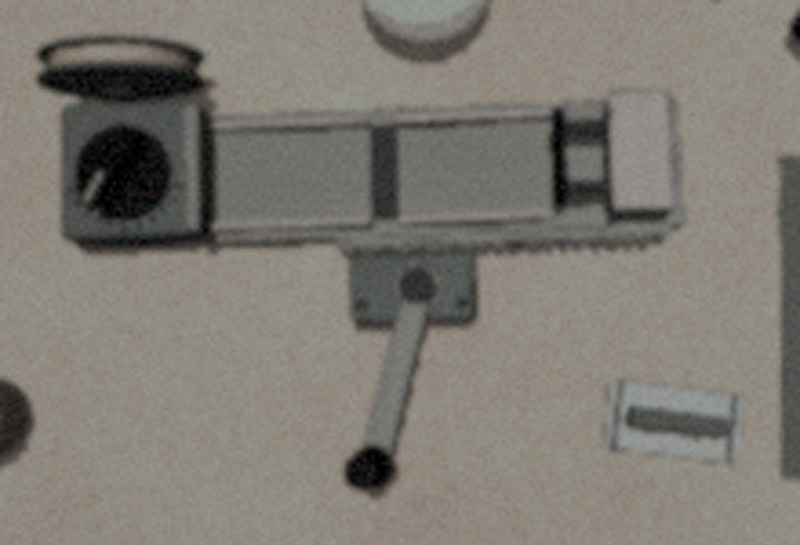

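View pics/sc.png

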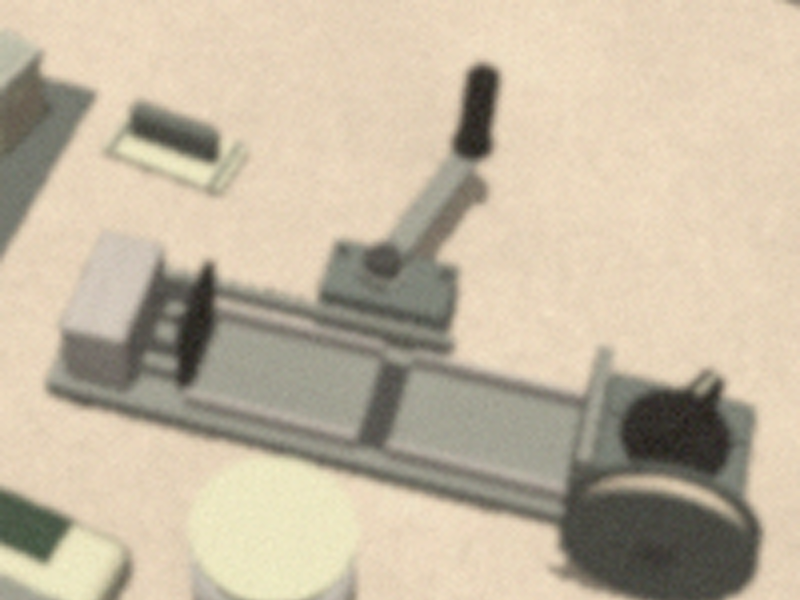

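The crops show four things:
- The dial pointer is at crop (92,187), pointing towards the fence side of the lever direction.
- The bay runs from the fence foot at crop x≈213 to the plate at x≈555.
- The lever is at home with its grip at (370,467).
- The board is at (675,420), with its rib running along the clamp.

Next I'll turn these into world poses.

```bash
cat > m.py <<'E'
from h import *
import pickle
top=np.load("pics/top1.npy");sc=np.load("pics/scene1.npy")
T=lambda u,v:(180+u/3.636,150+v/3.636); S=lambda u,v:(270+u/4,140+v/4)
r4=lambda a:np.round(a,4)
# rails direction & fence foot (z = .034 rail top, .02 bed)
a1,a2=[onz("top",*T(*p),.034) for p in((215,121),(555,110))]
b1,b2=[onz("top",*T(*p),.034) for p in((215,227),(555,213))]
for a,b in((a1,a2),(b1,b2)):
    d=a-b;print("rail",r4(a),r4(b),"yaw",np.degrees(np.arctan2(-d[0],d[1])))
print("fence foot",r4(onz("top",*T(213,175),.02)),"plate foot",r4(onz("top",*T(556,160),.02)))
print("grip top tri",[r4(x) if not np.isscalar(x) else x for x in tri(S(482,72),T(370,467))], r4(onz("top",*T(370,468),.127)))
print("pivot",r4(onz("top",*T(417,286),.06)), tri(S(383,258),T(417,286)))
print("dial axis disc",r4(onz("top",*T(124,173),.068)),"pointer end",r4(onz("top",*T(92,187),.104)), "tri ptr",tri(S(712,378),T(90,190)))
# tubs
hs={}
for n,im in(("top",top),("scene",sc)):
    g=cv2.GaussianBlur(im,(3,3),0).astype(int);v=g.mean(2)
    pts=boxpts(0.52,-.40,0,0,(.4,.4,.0))
    x0,y0,x1,y1=(380,185,500,295) if n=="top" else (175,125,305,225)
    hs[n]=v;print(n,np.percentile(v[y0:y1,x0:x1],[5,25,50,75,95]).round())
    c=im[y0:y1,x0:x1];k=800/c.shape[1]/2
    big=cv2.resize(c,None,fx=400/c.shape[1],fy=400/c.shape[1],interpolation=cv2.INTER_CUBIC);cv2.imwrite(f"pics/mat_{n}.png",cv2.convertScaleAbs(big,alpha=1.4)[:,:,::-1])
a,b=cv2.imread("pics/mat_top.png"),cv2.imread("pics/mat_scene.png")
h=max(len(a),len(b));pad=lambda i:cv2.copyMakeBorder(i,0,h-len(i),0,0,0)
cv2.imwrite("pics/mat.png",np.hstack([pad(a),pad(b)]))
E
python3 m.py
```

```text
rail [0.6668 0.2274 0.034 ] [ 0.669  -0.0231  0.034 ] yaw 0.5117367471643531
rail [0.5882 0.2269 0.034 ] [ 0.5926 -0.021   0.034 ] yaw 1.0239953401451736
fence foot [0.6288 0.2316 0.02  ] plate foot [ 0.634  -0.0232  0.02  ]
grip top tri [array([0.4169, 0.1109, 0.1276]), np.float64(0.01054035847797127)] [0.4173 0.1058 0.127 ]
pivot [0.5397 0.0784 0.06  ] (array([0.53931274, 0.08097618, 0.05830392]), np.float64(0.004943908974811144))
dial axis disc [0.6241 0.2845 0.068 ] pointer end [0.6091 0.2963 0.104 ] tri ptr (array([0.60673609, 0.30046248, 0.10357986]), np.float64(0.005380256838408236))
top [35. 56. 61. 96. 99.]
scene [ 65.  83. 132. 149. 153.]
```

View pics/mat.png

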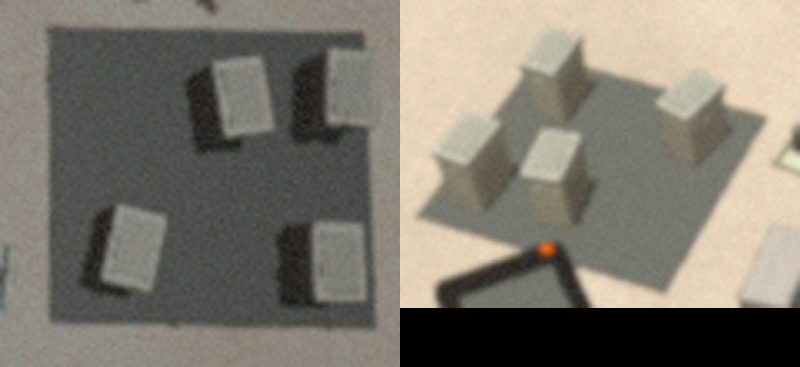

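The mat crop shows the four lids clearly, at left-panel (135,248), (243,97), (352,88) and (340,262). I'll triangulate the lids and fit their yaw.

```bash
cat > m2.py <<'E'
from h import *
T=lambda u,v:(380+u/3.333,185+v/3.333); S=lambda u,v:(175+(u-400)/3.077,125+v/3.077)
lid={"A":([(115,206),(166,215),(152,291),(103,283)],(691,96)),"B":([(213,60),(264,56),(273,132),(222,137)],(552,155)),
"C":([(329,48),(376,52),(375,126),(327,125)],(470,139)),"D":([(313,224),(363,222),(367,300),(314,303)],(553,50))}
for k,(c,s) in lid.items():
    m=np.mean(c,0);P,g=tri(S(*s),T(*m));W=np.array([onz("top",*T(*p),.073)[:2] for p in c])
    e=(W[0]+W[1]-W[2]-W[3])/2
    print(k,"tri",np.round(P,4),"gap",round(g,4),"ctr@.073",np.round(W.mean(0),4),"len",round(np.linalg.norm(e),3),"wid",round(np.linalg.norm((W[0]+W[3]-W[1]-W[2])/2),3),"yaw",round(np.degrees(np.arctan2(e[1],e[0])),1))
# board
T2=lambda u,v:(180+u/3.636,150+v/3.636);S2=lambda u,v:(270+u/4,140+v/4)
c=[(617,380),(738,397),(733,460),(613,450)]
W=np.array([onz("top",*T2(*p),.008)[:2] for p in c]);e=W[0]+W[3]-W[1]-W[2]
print("board",W.mean(0).round(4),"yaw y-axis",np.degrees(np.arctan2(-e[0],e[1])),"rib tri",tri(S2(176,124),T2(680,419)))
E
python3 m2.py
cat > go.py <<'E'
"""python3 go.py x y z yaw width [n]: rows from the present pose to TCP target, tool down"""
import sys
from h import *
def rows(x,y,z,yaw,w,n=None):
    o=env.get_obs();p=np.array(o["tool_pos"]);R=Rn.from_euler("xyz",o["tool_rot"],degrees=True)
    G=Rn.from_euler("xyz",[180,0,yaw],degrees=True);t=np.array([x,y,z])
    rv=(R.inv()*G).as_rotvec();n=n or int(max(np.ceil(np.linalg.norm(t-p)/.045),np.ceil(np.linalg.norm(rv)/.14),1))
    out=[]
    for i in range(n):
        d=R.inv().apply((t-p)/n)*1000;out.append([w]+d.round(1).tolist()+(rv/n).round(3).tolist());R=R*Rn.from_rotvec(rv/n)
    return out
if __name__=="__main__":
    a=[float(v) for v in sys.argv[1:]]
    for r in rows(*a[:5],int(a[5]) if len(a)>5 else None):print(r)
E
python3 go.py 0.50 0.0 0.25 90 87
```

```text
A tri [ 0.453  -0.234   0.0645] gap 0.007 ctr@.073 [ 0.454  -0.2355] len 0.058 wid 0.038 yaw -13.0
B tri [ 0.5666 -0.3237  0.068 ] gap 0.0061 ctr@.073 [ 0.567  -0.3251] len 0.059 wid 0.039 yaw 2.7
C tri [ 0.5709 -0.4064  0.0674] gap 0.0082 ctr@.073 [ 0.5716 -0.4083] len 0.058 wid 0.036 yaw -5.8
D tri [ 0.4393 -0.3855  0.0693] gap 0.0082 ctr@.073 [ 0.4405 -0.3884] len 0.058 wid 0.039 yaw -2.7
board [ 0.44   -0.1055] yaw y-axis -7.647407242890403 rib tri (array([ 0.44123488, -0.10186636,  0.0326693 ]), np.float64(0.009213150589972468))
[87.0, -30.5, -29.9, -1.8, 0.0, -0.0, 0.077]
[87.0, -32.7, -27.4, -1.8, 0.0, -0.0, 0.077]
[87.0, -34.7, -24.8, -1.8, 0.0, -0.0, 0.077]
[87.0, -36.5, -22.1, -1.8, 0.0, -0.0, 0.077]
[87.0, -38.1, -19.2, -1.8, 0.0, -0.0, 0.077]
[87.0, -39.5, -16.2, -1.8, 0.0, -0.0, 0.077]
[87.0, -40.6, -13.1, -1.8, 0.0, -0.0, 0.077]
[87.0, -41.5, -10.0, -1.8, 0.0, -0.0, 0.077]
[87.0, -42.1, -6.8, -1.8, 0.0, -0.0, 0.077]
[87.0, -42.5, -3.5, -1.8, 0.0, -0.0, 0.077]
[87.0, -42.7, -0.2, -1.8, 0.0, -0.0, 0.077]
[87.0, -42.6, 3.1, -1.8, 0.0, -0.0, 0.077]
[87.0, -42.2, 6.3, -1.8, 0.0, -0.0, 0.077]
[87.0, -41.6, 9.6, -1.8, 0.0, -0.0, 0.077]
[87.0, -40.7, 12.7, -1.8, 0.0, -0.0, 0.077]
```

Call:
send_rows --pt "87 -30.5 -29.9 -1.8 0 0 0.077" --pt "87 -32.7 -27.4 -1.8 0 0 0.077" --pt "87 -34.7 -24.8 -1.8 0 0 0.077" --pt "87 -36.5 -22.1 -1.8 0 0 0.077" --pt "87 -38.1 -19.2 -1.8 0 0 0.077" --pt "87 -39.5 -16.2 -1.8 0 0 0.077" --pt "87 -40.6 -13.1 -1.8 0 0 0.077" --pt "87 -41.5 -10 -1.8 0 0 0.077" --pt "87 -42.1 -6.8 -1.8 0 0 0.077" --pt "87 -42.5 -3.5 -1.8 0 0 0.077" --pt "87 -42.7 -0.2 -1.8 0 0 0.077" --pt "87 -42.6 3.1 -1.8 0 0 0.077"

```text
time_s: 2.0
tool_pos: [0.453, 0.1174, 0.2447]
tool_rot: [179.9, -0.0, 103.1]
force: [-0.0, 0.7, 0.5]
grip_width: 0.0871
```

```bash
python3 go.py 0.454 -0.2355 0.19 77 87
```

```text
[87.0, -43.0, -9.9, 6.8, 0.0, -0.0, 0.057]
[87.0, -43.5, -7.4, 6.8, 0.0, -0.0, 0.057]
[87.0, -43.8, -4.9, 6.8, 0.0, -0.0, 0.057]
[87.0, -44.1, -2.4, 6.8, 0.0, -0.0, 0.057]
[87.0, -44.1, 0.1, 6.8, 0.0, -0.0, 0.057]
[87.0, -44.0, 2.6, 6.8, 0.0, -0.0, 0.057]
[87.0, -43.8, 5.1, 6.8, 0.0, -0.0, 0.057]
[87.0, -43.5, 7.6, 6.8, 0.0, -0.0, 0.057]
```

Call:
send_rows --pt "87 -43.0 -9.9 6.8 0 0 0.057" --pt "87 -43.5 -7.4 6.8 0 0 0.057" --pt "87 -43.8 -4.9 6.8 0 0 0.057" --pt "87 -44.1 -2.4 6.8 0 0 0.057" --pt "87 -44.1 0.1 6.8 0 0 0.057" --pt "87 -44.0 2.6 6.8 0 0 0.057" --pt "87 -43.8 5.1 6.8 0 0 0.057" --pt "87 -43.5 7.6 6.8 0 0 0.057" --pt "87 0 0 40 0 0 0" --pt "87 0 0 40 0 0 0" --pt "87 0 0 0 0 0 0"

```text
time_s: 3.1
tool_pos: [0.4505, -0.2325, 0.1055]
tool_rot: [-179.5, 0.0, 77.1]
force: [-1.4, 0.1, -0.6]
grip_width: 0.0869
```

```bash
python3 - <<'E'
from h import *
ims=[]
for n,(x0,y0,x1,y1) in(("top",(380,185,500,295)),("scene",(175,95,305,225))):
    c=env.read_camera(n)[y0:y1,x0:x1];ims.append(cv2.convertScaleAbs(cv2.resize(c,(400,int(400*c.shape[0]/c.shape[1])),interpolation=cv2.INTER_CUBIC),alpha=1.4)[:,:,::-1])
h=max(map(len,ims));cv2.imwrite("pics/app.png",np.hstack([cv2.copyMakeBorder(i,0,h-len(i),0,0,0) for i in ims]))
E
python3 go.py 0.454 -0.2355 0.026 77 87
```

```text
[87.0, -0.8, 0.1, 42.1, -0.0, 0.0, 0.001]
[87.0, -0.8, 0.1, 42.1, -0.0, 0.0, 0.001]
```

View pics/app.png

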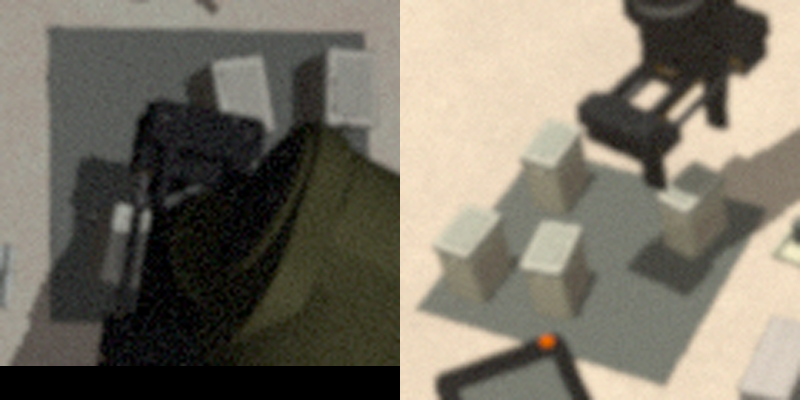

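The picture shows the gripper over tub A. In the scene panel one fingertip is at (655,187), beside the lid, and the other is at (718,125). I'll check that against the projection.

Run:
```python
from h import *
o=env.get_obs();R=Rn.from_euler("xyz",o["tool_rot"],degrees=True);p=o["tool_pos"];print(p)
for s in(1,-1):
    q=p+R.apply([0,s*.051,0]);u=proj("scene",q)[0];print(q.round(3),((u[0]-175)*3.077+400,(u[1]-95)*3.077))
```

```text
[ 0.45430989 -0.23383796  0.11019293]
[ 0.504 -0.245  0.11 ] (np.float64(649.8931862932246), np.float64(186.310903490086))
[ 0.405 -0.222  0.11 ] (np.float64(713.7919113027168), np.float64(121.5815400960821))
```

Call:
send_rows --pt "87 -1.5 0 42 0 0 0" --pt "87 0 0 42 0 0 0" --pt "87 0 0 0 0 0 0" --pt "55 0 0 0 0 0 0" --pt "55 0 0 0 0 0 0" --pt "55 0 0 0 0 0 0" --pt "55 0 0 0 0 0 0" --pt "55 0 0 0 0 0 0" --pt "55 0 0 0 0 0 0" --grip_force 20

```text
time_s: 4.1
tool_pos: [0.4551, -0.2355, 0.0272]
tool_rot: [179.9, -0.0, 77.1]
force: [-0.9, 1.8, 8.0]
grip_width: 0.06
```

```bash
cat > go.py <<'E'
"""python3 go.py x,y,z,yaw,w ...: rows from the present pose through TCP targets (tool down, m, deg, mm); '-' keeps a value, 'wN,n' waits n rows at N mm"""
import sys,json
from h import *
o=env.get_obs();p=np.array(o["tool_pos"]);R=Rn.from_euler("xyz",o["tool_rot"],degrees=True);out=[]
print("now",p.round(4),o["tool_rot"].round(1),o["force"].round(1),o["grip_width"].round(4),o["time_s"])
yaw=o["tool_rot"][2]
for a in sys.argv[1:]:
    a=a.split(",")
    if a[0]=="h":out+=[[float(a[1]),0,0,0,0,0,0]]*int(a[2]);continue
    t=np.array([c if s=="-" else float(s) for s,c in zip(a[:3],p)]);yaw=yaw if a[3]=="-" else float(a[3]);w=float(a[4]);sp=float(a[5]) if len(a)>5 else .045
    rv=(R.inv()*Rn.from_euler("xyz",[180,0,yaw],degrees=True)).as_rotvec();n=int(max(np.ceil(np.linalg.norm(t-p)/sp),np.ceil(np.linalg.norm(rv)/.14),1))
    for i in range(n):
        out.append([w]+(R.inv().apply((t-p)/n)*1000).round(1).tolist()+(rv/n).round(3).tolist());R=R*Rn.from_rotvec(rv/n)
    p=t
for i in range(0,len(out),12):print(json.dumps(out[i:i+12]).replace("-0.0,","0,").replace(".0,",","))
E
python3 go.py -,-,0.17,-,55 0.628,0.2055,0.17,90.8,55
```

```text
Traceback (most recent call last):
  File "go.py", line 5, in <module>
    print("now",p.round(4),o["tool_rot"].round(1),o["force"].round(1),o["grip_width"].round(4),o["time_s"])
                                                                      ^^^^^^^^^^^^^^^^^^^^^
AttributeError: 'float' object has no attribute 'round'
```

```bash
sed -i 's/o\["grip_width"\].round(4)/round(o["grip_width"],4)/' go.py; python3 go.py -,-,0.17,-,55 0.628,0.2055,0.17,90.8,55
```

```text
now [ 0.4551 -0.2355  0.0272] [179.9  -0.   77.1] [-0.9  1.8  8. ] 0.06 4.1
[[55, 0, 0.1, -35.7, 0, 0, -0.0], [55, 0, 0.1, -35.7, 0, 0, -0.0], [55, 0, 0, -35.7, 0, 0, -0.0], [55, 0, 0, -35.7, 0, 0, -0.0], [55, 42.6, 6.4, 0, 0, 0, -0.022], [55, 42.4, 7.3, 0, 0, 0, -0.022], [55, 42.3, 8.2, 0, 0, 0, -0.022], [55, 42.1, 9.1, 0, 0, 0, -0.022], [55, 41.9, 10.1, 0, 0, 0, -0.022], [55, 41.6, 11, 0, 0, 0, -0.022], [55, 41.4, 11.9, 0, 0, 0, -0.022], [55, 41.1, 12.8, 0, 0, 0, -0.022]]
[[55, 40.8, 13.6, 0, 0, 0, -0.022], [55, 40.5, 14.5, 0, 0, 0, -0.022], [55, 40.2, 15.4, 0, 0, 0, -0.022]]
```

Call:
send_rows --pt "55 0 0 -35.7 0 0 0" --pt "55 0 0 -35.7 0 0 0" --pt "55 0 0 -35.7 0 0 0" --pt "55 0 0 -35.7 0 0 0" --pt "55 42.6 6.4 0 0 0 -0.022" --pt "55 42.4 7.3 0 0 0 -0.022" --pt "55 42.3 8.2 0 0 0 -0.022" --pt "55 42.1 9.1 0 0 0 -0.022" --pt "55 41.9 10.1 0 0 0 -0.022" --pt "55 41.6 11 0 0 0 -0.022" --pt "55 41.4 11.9 0 0 0 -0.022" --pt "55 41.1 12.8 0 0 0 -0.022"

```text
time_s: 5.3
tool_pos: [0.5798, 0.0871, 0.1685]
tool_rot: [-180.0, -0.0, 87.2]
force: [-0.2, -0.7, -1.5]
grip_width: 0.0605
```

Call:
send_rows --pt "55 40.8 13.6 0 0 0 -0.022" --pt "55 40.5 14.5 0 0 0 -0.022" --pt "55 40.2 15.4 0 0 0 -0.022" --pt "55 0 0 0 0 0 0" --pt "55 0 0 0 0 0 0"

```text
time_s: 5.8
tool_pos: [0.6258, 0.2071, 0.1675]
tool_rot: [-179.9, 0.1, 91.1]
force: [0.0, -0.5, -1.7]
grip_width: 0.0602
```

```bash
python3 go.py 0.628,0.2055,0.09,90.8,55 0.628,0.2055,0.047,90.8,55,.022 h,55,2
python3 - <<'E'
from h import *
ims=[]
for n,(x0,y0,x1,y1) in(("top",(180,130,380,280)),("scene",(270,120,470,270))):
    c=env.read_camera(n)[y0:y1,x0:x1];ims.append(cv2.convertScaleAbs(cv2.resize(c,(400,300),interpolation=cv2.INTER_CUBIC),alpha=1.4)[:,:,::-1])
cv2.imwrite("pics/pl.png",np.hstack(ims))
E
```

```text
now [0.6258 0.2071 0.1675] [-1.799e+02  1.000e-01  9.110e+01] [ 0.  -0.5 -1.7] 0.0602 5.8
[[55, -0.8, 1.1, 38.8, -0.001, 0.001, 0.003], [55, -0.8, 1.1, 38.8, -0.001, 0.001, 0.003], [55, 0, 0, 21.5, 0, 0, 0.0], [55, 0, 0, 21.5, 0, 0, 0.0], [55, 0, 0, 0, 0, 0, 0], [55, 0, 0, 0, 0, 0, 0]]
```

View pics/pl.png

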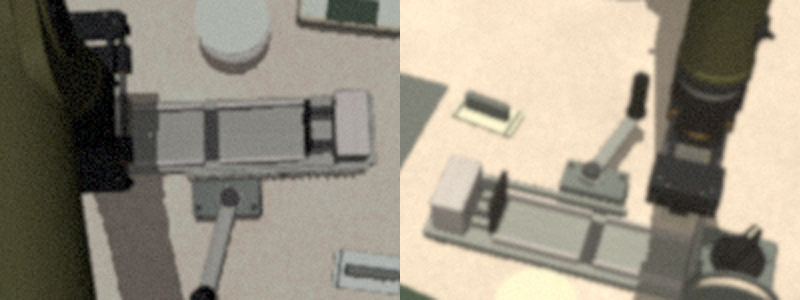

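The tub is held above the fence end of the bay and the force reading shows its weight. I'll lower it now.

Call:
send_rows --pt "55 -1.0 1.5 39 0 0 0.003" --pt "55 -0.6 0.7 39 0 0 0.003" --pt "55 0 0 20 0 0 0" --pt "55 0 0 15 0 0 0" --pt "55 0 0 5 0 0 0" --pt "55 0 0 0 0 0 0" --pt "55 0 0 0 0 0 0"

```text
time_s: 6.6
tool_pos: [0.6298, 0.2043, 0.0522]
tool_rot: [179.9, -0.1, 90.6]
force: [0.2, 0.1, -0.3]
grip_width: 0.0604
```

Call:
send_rows --pt "55 0 -1 3 0 0 0" --pt "55 0 0 0 0 0 0" --pt "55 0 0 0 0 0 0"

```text
time_s: 6.9
tool_pos: [0.6278, 0.2044, 0.048]
tool_rot: [180.0, -0.0, 90.6]
force: [0.5, 0.8, -2.5]
grip_width: 0.0601
```

Call:
send_rows --pt "55 0 0 1.5 0 0 0" --pt "55 0 0 0 0 0 0" --pt "74 0 0 0 0 0 0" --pt "74 0 0 0 0 0 0" --pt "74 0 0 0 0 0 0" --pt "74 0 0 -40 0 0 0" --pt "74 0 0 -45 0 0 0" --pt "74 0 0 -45 0 0 0" --pt "74 -40 0 0 0 0 0" --pt "74 -45 0 0 0 0 0" --pt "74 -45 0 0 0 0 0" --pt "74 -45 0 0 0 0 0"

```text
time_s: 8.1
tool_pos: [0.6295, 0.0277, 0.1762]
tool_rot: [180.0, -0.0, 90.7]
force: [0.4, 0.2, 0.7]
grip_width: 0.0742
```

```bash
cat > look.py <<'E'
import sys
from h import *
# look.py name cam x0 y0 x1 y1 width
n,cam=sys.argv[1:3];x0,y0,x1,y1,w=map(int,sys.argv[3:8])
c=env.read_camera(cam)[y0:y1,x0:x1];k=w/(x1-x0)
cv2.imwrite(f"pics/{n}.png",cv2.convertScaleAbs(cv2.resize(c,None,fx=k,fy=k,interpolation=cv2.INTER_CUBIC),alpha=1.4)[:,:,::-1])
E
python3 look.py p1 top 180 140 500 300 800; python3 go.py 0.567,-0.325,0.12,92.7,87 0.567,-0.325,0.03,92.7,87
```

```text
now [0.6291 0.0157 0.1767] [179.9   0.4  90. ] [-0.7 -7.3  0.3] 0.0743 8.15
[[87, -42.5, -7.8, 7.4, 0, 0.001, -0.006], [87, -42.5, -8, 7.3, 0, 0.001, -0.006], [87, -42.5, -8.3, 7.3, 0, 0.001, -0.006], [87, -42.4, -8.5, 7.3, 0, 0.001, -0.006], [87, -42.4, -8.8, 7.2, 0, 0.001, -0.006], [87, -42.3, -9, 7.2, 0, 0.001, -0.006], [87, -42.3, -9.3, 7.2, 0, 0.001, -0.006], [87, -42.2, -9.5, 7.1, 0, 0.001, -0.006], [87, 0, 0, 45, 0, 0, -0.0], [87, 0, 0, 45, 0, 0, -0.0]]
```

View pics/p1.png

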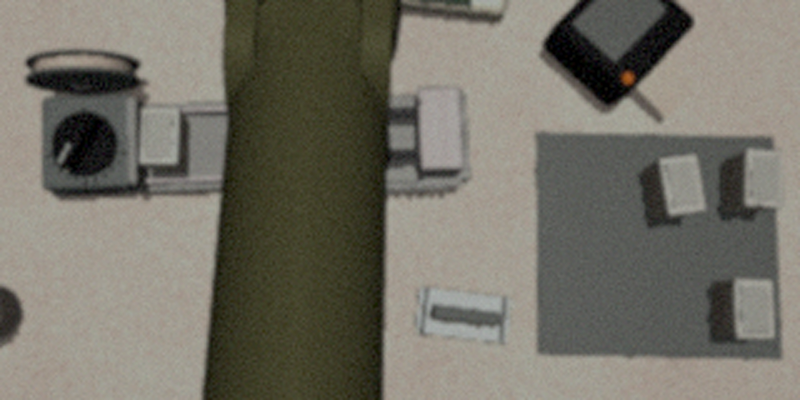

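Tub A stands in the bay at the fence, with its lid at crop (159,136). The other three tubs and the board haven't moved.

Call:
send_rows --pt "87 -42.5 -7.8 7.4 0 0 -0.006" --pt "87 -42.5 -8 7.3 0 0 -0.006" --pt "87 -42.5 -8.3 7.3 0 0 -0.006" --pt "87 -42.4 -8.5 7.3 0 0 -0.006" --pt "87 -42.4 -8.8 7.2 0 0 -0.006" --pt "87 -42.3 -9 7.2 0 0 -0.006" --pt "87 -42.3 -9.3 7.2 0 0 -0.006" --pt "87 -42.2 -9.5 7.1 0 0 -0.006" --pt "87 0 0 0 0 0 0" --pt "87 0 0 0 0 0 0"

```text
time_s: 9.15
tool_pos: [0.5704, -0.3133, 0.1176]
tool_rot: [-180.0, -0.0, 93.2]
force: [0.3, 1.6, 0.7]
grip_width: 0.087
```

```bash
python3 go.py 0.567,-0.325,0.0275,92.7,87 h,87,1 h,55,7
```

```text
now [ 0.5704 -0.3133  0.1176] [-180.    -0.    93.2] [0.3 1.6 0.7] 0.087 9.15
[[87, -3.8, -1.3, 30, 0, 0, 0.003], [87, -3.8, -1.3, 30, 0, 0, 0.003], [87, -3.8, -1.3, 30, 0, 0, 0.003], [87, 0, 0, 0, 0, 0, 0], [55, 0, 0, 0, 0, 0, 0], [55, 0, 0, 0, 0, 0, 0], [55, 0, 0, 0, 0, 0, 0], [55, 0, 0, 0, 0, 0, 0], [55, 0, 0, 0, 0, 0, 0], [55, 0, 0, 0, 0, 0, 0], [55, 0, 0, 0, 0, 0, 0]]
```

Call:
send_rows --pt "87 -11.5 -4 0 0 0 0.009" --pt "87 0 0 30 0 0 0" --pt "87 0 0 30 0 0 0" --pt "87 0 0 30 0 0 0" --pt "87 0 0 0 0 0 0" --pt "55 0 0 0 0 0 0" --pt "55 0 0 0 0 0 0" --pt "55 0 0 0 0 0 0" --pt "55 0 0 0 0 0 0" --pt "55 0 0 0 0 0 0" --pt "55 0 0 0 0 0 0"

```text
time_s: 10.25
tool_pos: [0.5686, -0.324, 0.0293]
tool_rot: [179.9, 0.0, 92.9]
force: [-0.6, 1.6, 6.7]
grip_width: 0.06
```

```bash
python3 go.py -,-,0.16,-,55 0.6285,0.1595,0.16,90.8,55
```

```text
now [ 0.5686 -0.324   0.0293] [179.9   0.   92.9] [-0.6  1.6  6.7] 0.06 10.25
[[55, 0, 0.1, -43.6, 0.001, 0, 0.0], [55, 0, 0, -43.6, 0.001, 0, 0.0], [55, 0, 0, -43.6, 0.001, 0, 0.0], [55, 43.6, 7.6, 0, 0, 0, 0.003], [55, 43.6, 7.5, 0, 0, 0, 0.003], [55, 43.7, 7.3, 0, 0, 0, 0.003], [55, 43.7, 7.2, 0, 0, 0, 0.003], [55, 43.7, 7.1, 0, 0, 0, 0.003], [55, 43.7, 6.9, 0, 0, 0, 0.003], [55, 43.8, 6.8, 0, 0, 0, 0.003], [55, 43.8, 6.6, 0, 0, 0, 0.003], [55, 43.8, 6.5, 0, 0, 0, 0.003]]
[[55, 43.8, 6.3, 0, 0, 0, 0.003], [55, 43.9, 6.2, 0, 0, 0, 0.003]]
```

Call:
send_rows --pt "55 0 0 -43.6 0 0 0" --pt "55 0 0 -43.6 0 0 0" --pt "55 0 0 -43.6 0 0 0" --pt "55 43.6 7.6 0 0 0 0.003" --pt "55 43.6 7.5 0 0 0 0.003" --pt "55 43.7 7.3 0 0 0 0.003" --pt "55 43.7 7.2 0 0 0 0.003" --pt "55 43.7 7.1 0 0 0 0.003" --pt "55 43.7 6.9 0 0 0 0.003" --pt "55 43.8 6.8 0 0 0 0.003" --pt "55 43.8 6.6 0 0 0 0.003" --pt "55 43.8 6.5 0 0 0 0.003"

```text
time_s: 11.45
tool_pos: [0.6161, 0.0737, 0.1586]
tool_rot: [-180.0, -0.0, 91.3]
force: [1.0, 0.0, -1.0]
grip_width: 0.0604
```

Call:
send_rows --pt "55 43.8 6.3 0 0 0 0.003" --pt "55 43.9 6.2 0 0 0 0.003" --pt "55 0 0 0 0 0 0" --pt "55 0 0 0 0 0 0" --pt "55 0 0 0 0 0 0"

```text
time_s: 11.95
tool_pos: [0.627, 0.158, 0.1585]
tool_rot: [-180.0, 0.1, 90.9]
force: [-0.0, -1.2, -1.2]
grip_width: 0.0603
```

```bash
python3 go.py 0.6285,0.1595,0.1,90.8,55 0.6285,0.1595,0.05,90.8,55,.025 h,55,2
```

```text
now [0.627  0.158  0.1585] [-1.80e+02  1.00e-01  9.09e+01] [-0.  -1.2 -1.2] 0.0603 11.95
[[55, 0.8, 0.8, 29.3, 0, 0.001, 0.001], [55, 0.8, 0.8, 29.3, 0, 0.001, 0.001], [55, 0, 0, 25, 0, 0, 0.0], [55, 0, 0, 25, 0, 0, 0.0], [55, 0, 0, 0, 0, 0, 0], [55, 0, 0, 0, 0, 0, 0]]
```

Call:
send_rows --pt "55 0.8 0.8 30 0 0 0" --pt "55 0.7 0.7 30 0 0 0" --pt "55 0 0 25 0 0 0" --pt "55 0 0 20 0 0 0" --pt "55 0 0 4.5 0 0 0" --pt "55 0 0 0 0 0 0" --pt "55 0 0 0 0 0 0"

```text
time_s: 12.65
tool_pos: [0.6291, 0.1599, 0.0501]
tool_rot: [179.9, 0.0, 90.9]
force: [0.2, 0.1, -1.2]
grip_width: 0.0602
```

Call:
send_rows --pt "74 0 0 0 0 0 0" --pt "74 0 0 0 0 0 0" --pt "74 0 0 0 0 0 0" --pt "74 0 0 -40 0 0 0" --pt "74 0 0 -45 0 0 0" --pt "74 0 0 -20 0 0 0" --pt "74 0 0 0 0 0 0"

```text
time_s: 13.35
tool_pos: [0.6312, 0.1619, 0.1591]
tool_rot: [179.6, -0.2, 91.0]
force: [-0.2, 0.5, 0.1]
grip_width: 0.0737
```

```bash
python3 go.py 0.5716,-0.4083,0.13,84.2,87
```

```text
now [0.6312 0.1619 0.1591] [179.6  -0.2  91. ] [-0.2  0.5  0.1] 0.0737 13.35
[[87, -43.8, -5.3, 2.1, 0.001, 0, 0.009], [87, -43.8, -4.9, 2.1, 0.001, 0, 0.009], [87, -43.9, -4.5, 2.1, 0.001, 0, 0.009], [87, -43.9, -4.1, 2.1, 0.001, 0, 0.009], [87, -43.9, -3.7, 2.1, 0.001, 0, 0.009], [87, -44, -3.3, 2.1, 0.001, 0, 0.009], [87, -44, -2.9, 2.2, 0.001, 0, 0.009], [87, -44, -2.5, 2.2, 0.001, 0, 0.009], [87, -44, -2.1, 2.2, 0.001, 0, 0.009], [87, -44.1, -1.7, 2.2, 0.001, 0, 0.009], [87, -44.1, -1.3, 2.2, 0.001, 0, 0.009], [87, -44.1, -0.9, 2.2, 0.001, 0, 0.009]]
[[87, -44.1, -0.5, 2.2, 0.001, 0, 0.009]]
```

Call:
send_rows --pt "87 -43.8 -5.3 2.1 0 0 0.009" --pt "87 -43.8 -4.9 2.1 0 0 0.009" --pt "87 -43.9 -4.5 2.1 0 0 0.009" --pt "87 -43.9 -4.1 2.1 0 0 0.009" --pt "87 -43.9 -3.7 2.1 0 0 0.009" --pt "87 -44 -3.3 2.1 0 0 0.009" --pt "87 -44 -2.9 2.2 0 0 0.009" --pt "87 -44 -2.5 2.2 0 0 0.009" --pt "87 -44 -2.1 2.2 0 0 0.009" --pt "87 -44.1 -1.7 2.2 0 0 0.009" --pt "87 -44.1 -1.3 2.2 0 0 0.009" --pt "87 -44.1 -0.9 2.2 0 0 0.009"

```text
time_s: 14.55
tool_pos: [0.5735, -0.3661, 0.1272]
tool_rot: [-179.9, -0.0, 84.8]
force: [0.5, 0.4, -0.1]
grip_width: 0.0871
```

Call:
send_rows --pt "87 -44.1 -0.5 2.2 0 0 0.009" --pt "87 0 0 0 0 0 0" --pt "87 0 0 0 0 0 0" --pt "87 0 0 0 0 0 0"

```text
time_s: 14.95
tool_pos: [0.5702, -0.407, 0.1253]
tool_rot: [-180.0, -0.1, 84.4]
force: [0.3, 0.8, 0.7]
grip_width: 0.0874
```

```bash
python3 go.py 0.5716,-0.4083,0.028,84.2,87; python3 look.py p2 top 180 140 520 300 800
```

```text
now [ 0.5702 -0.407   0.1253] [-1.80e+02 -1.00e-01  8.44e+01] [0.3 0.8 0.7] 0.0874 14.95
[[87, -0.4, 0.5, 32.4, 0, -0.001, 0.001], [87, -0.4, 0.5, 32.4, 0, -0.001, 0.001], [87, -0.4, 0.5, 32.4, 0, -0.001, 0.001]]
```

View pics/p2.png

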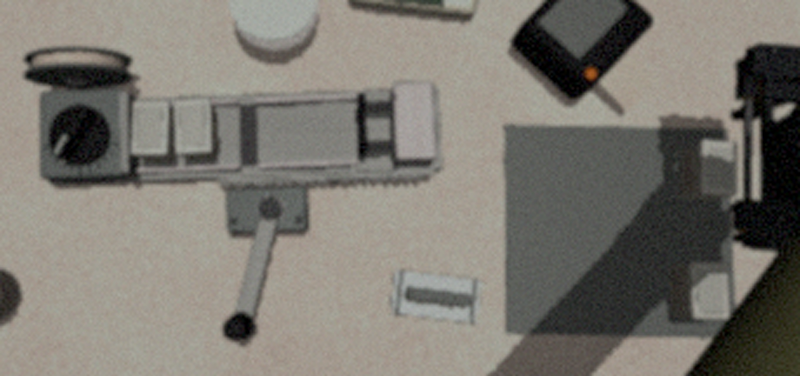

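Two tubs stand in the bay at crop (152,128) and (193,125). C and D haven't moved, so C is next.

Call:
send_rows --pt "87 -1.2 1.4 32 0 0 0" --pt "87 0 0 32 0 0 0" --pt "87 0 0 33 0 0 0" --pt "87 0 0 0 0 0 0" --pt "55 0 0 0 0 0 0" --pt "55 0 0 0 0 0 0" --pt "55 0 0 0 0 0 0" --pt "55 0 0 0 0 0 0" --pt "55 0 0 0 0 0 0" --pt "55 0 0 0 0 0 0"

```text
time_s: 16.0
tool_pos: [0.5717, -0.4106, 0.0308]
tool_rot: [179.9, 0.0, 84.3]
force: [-0.3, 0.3, 5.9]
grip_width: 0.0597
```

```bash
python3 go.py -,-,0.16,-,55 0.629,0.1135,0.16,90.8,55
```

```text
now [ 0.5717 -0.4106  0.0308] [179.9   0.   84.3] [-0.3  0.3  5.9] 0.0597 16.0
[[55, 0, 0.1, -43.1, 0.001, 0, 0.0], [55, 0, 0.1, -43.1, 0.001, 0, 0.0], [55, 0, 0, -43.1, 0.001, 0, 0.0], [55, 43.9, 0.4, 0, 0, 0, -0.009], [55, 43.9, 0.8, 0, 0, 0, -0.009], [55, 43.9, 1.2, 0, 0, 0, -0.009], [55, 43.9, 1.6, 0, 0, 0, -0.009], [55, 43.9, 2.1, 0, 0, 0, -0.009], [55, 43.9, 2.5, 0, 0, 0, -0.009], [55, 43.8, 2.9, 0, 0, 0, -0.009], [55, 43.8, 3.3, 0, 0, 0, -0.009], [55, 43.8, 3.7, 0, 0, 0, -0.009]]
[[55, 43.7, 4.1, 0, 0, 0, -0.009], [55, 43.7, 4.6, 0, 0, 0, -0.009], [55, 43.7, 5, 0, 0, 0, -0.009]]
```

Call:
send_rows --pt "55 0 0 -43 0 0 0" --pt "55 0 0 -43 0 0 0" --pt "55 0 0 -43 0 0 0" --pt "55 43.9 0.4 0 0 0 -0.009" --pt "55 43.9 0.8 0 0 0 -0.009" --pt "55 43.9 1.2 0 0 0 -0.009" --pt "55 43.9 1.6 0 0 0 -0.009" --pt "55 43.9 2.1 0 0 0 -0.009" --pt "55 43.9 2.5 0 0 0 -0.009" --pt "55 43.8 2.9 0 0 0 -0.009" --pt "55 43.8 3.3 0 0 0 -0.009" --pt "55 43.8 3.7 0 0 0 -0.009"

```text
time_s: 17.2
tool_pos: [0.6141, -0.0156, 0.1579]
tool_rot: [-180.0, -0.0, 88.9]
force: [1.0, -0.7, -1.7]
grip_width: 0.06
```

Call:
send_rows --pt "55 43.7 4.1 0 0 0 -0.009" --pt "55 43.7 4.6 0 0 0 -0.009" --pt "55 42 5 0 0 0 -0.009" --pt "55 0 0 0 0 0 0" --pt "55 0 0 0 0 0 0" --pt "55 0 0 0 0 0 0"

```text
time_s: 17.8
tool_pos: [0.6294, 0.11, 0.158]
tool_rot: [-180.0, 0.1, 90.3]
force: [-0.1, -0.3, -1.1]
grip_width: 0.06
```

```bash
python3 go.py 0.629,0.112,0.1,90.8,55 0.629,0.112,0.0515,90.8,55,.025 h,55,2
```

```text
now [0.6294 0.11   0.158 ] [-1.80e+02  1.00e-01  9.03e+01] [-0.1 -0.3 -1.1] 0.06 17.8
[[55, 1, -0.2, 29, 0, 0.001, -0.004], [55, 1, -0.2, 29, 0, 0.001, -0.004], [55, 0, 0, 24.3, 0, 0, 0.0], [55, 0, 0, 24.3, 0, 0, 0.0], [55, 0, 0, 0, 0, 0, 0], [55, 0, 0, 0, 0, 0, 0]]
```

Call:
send_rows --pt "55 1 -0.2 30 0 0 -0.004" --pt "55 0.5 0 30 0 0 -0.004" --pt "55 0 0 25 0 0 0" --pt "55 0 0 17 0 0 0" --pt "55 0 0 4.5 0 0 0" --pt "55 0 0 0 0 0 0" --pt "55 0 0 0 0 0 0"

```text
time_s: 18.5
tool_pos: [0.6306, 0.1132, 0.0531]
tool_rot: [179.9, -0.0, 90.9]
force: [0.0, -0.9, -1.5]
grip_width: 0.0599
```

Call:
send_rows --pt "74 0 0 0 0 0 0" --pt "74 0 0 0 0 0 0" --pt "74 0 0 0 0 0 0" --pt "74 0 0 -40 0 0 0" --pt "74 0 0 -45 0 0 0" --pt "74 0 0 -20 0 0 0" --pt "74 0 0 0 0 0 0"

```text
time_s: 19.2
tool_pos: [0.6322, 0.1138, 0.1617]
tool_rot: [179.5, -0.1, 90.9]
force: [0.5, 0.5, 0.3]
grip_width: 0.074
```

```bash
python3 go.py 0.4405,-0.3884,0.13,87.3,87
```

```text
now [0.6322 0.1138 0.1617] [ 1.795e+02 -1.000e-01  9.090e+01] [0.5 0.5 0.3] 0.074 19.2
[[87, -41.6, -16.7, 2.4, 0.001, 0, 0.005], [87, -41.7, -16.4, 2.4, 0.001, 0, 0.005], [87, -41.8, -16.2, 2.4, 0.001, 0, 0.005], [87, -41.9, -16, 2.5, 0.001, 0, 0.005], [87, -41.9, -15.8, 2.5, 0.001, 0, 0.005], [87, -42, -15.6, 2.5, 0.001, 0, 0.005], [87, -42.1, -15.3, 2.5, 0.001, 0, 0.005], [87, -42.2, -15.1, 2.5, 0.001, 0, 0.005], [87, -42.3, -14.9, 2.6, 0.001, 0, 0.005], [87, -42.3, -14.7, 2.6, 0.001, 0, 0.005], [87, -42.4, -14.4, 2.6, 0.001, 0, 0.005], [87, -42.5, -14.2, 2.6, 0.001, 0, 0.005]]
```

Call:
send_rows --pt "87 -41.6 -16.7 2.4 0 0 0.005" --pt "87 -41.7 -16.4 2.4 0 0 0.005" --pt "87 -41.8 -16.2 2.4 0 0 0.005" --pt "87 -41.9 -16 2.5 0 0 0.005" --pt "87 -41.9 -15.8 2.5 0 0 0.005" --pt "87 -42 -15.6 2.5 0 0 0.005" --pt "87 -42.1 -15.3 2.5 0 0 0.005" --pt "87 -42.2 -15.1 2.5 0 0 0.005" --pt "87 -42.3 -14.9 2.6 0 0 0.005" --pt "87 -42.3 -14.7 2.6 0 0 0.005" --pt "87 -42.4 -14.4 2.6 0 0 0.005" --pt "87 -42.5 -14.2 2.6 0 0 0.005"

```text
time_s: 20.4
tool_pos: [0.4373, -0.3901, 0.1258]
tool_rot: [-180.0, -0.1, 87.5]
force: [1.2, -1.3, 1.2]
grip_width: 0.0869
```

Call:
send_rows --pt "87 0 0 0 0 0 0" --pt "87 0 0 0 0 0 0" --pt "87 0 0 0 0 0 0"

```text
time_s: 20.7
tool_pos: [0.4389, -0.3876, 0.126]
tool_rot: [-180.0, -0.1, 87.6]
force: [0.2, 0.2, -0.6]
grip_width: 0.0873
```

```bash
python3 go.py 0.4405,-0.3884,0.028,87.3,87
python3 - <<'E'
from h import *
env.read_camera("top")
print([(round(r["confidence"],2),r["rect"]) for r in env.regions_of("top","tub0_center")])
env.read_camera("scene")
print([(round(r["confidence"],2),r["rect"]) for r in env.regions_of("scene","tub0_center")])
c=boxpts(.4405,-.3884,.037,np.radians(-2.7),(.06,.04,.072))
for n in("top","scene"):
    q=proj(n,c);print(n,q.min(0),q.max(0))
E
```

```text
now [ 0.4389 -0.3876  0.126 ] [-1.80e+02 -1.00e-01  8.76e+01] [ 0.2  0.2 -0.6] 0.0873 20.7
[[87, -0.3, 0.5, 32.7, 0, -0.001, 0.002], [87, -0.3, 0.5, 32.7, 0, -0.001, 0.002], [87, -0.3, 0.5, 32.7, 0, -0.001, 0.002]]
[(0.9, [464.9, 250.6, 489.9, 278.5]), (0.65, [331.2, 182.2, 335.1, 205.4]), (0.47, [149.6, 252.1, 188.1, 278.6]), (0.2, [235.2, 186.0, 254.3, 209.3])]
[(0.94, [214.7, 133.1, 237.9, 165.8])]
top [463.32257632 251.3213578 ] [490.2648944  276.02523147]
scene [211.25944415 132.18268004] [236.23398229 165.17061898]
```

D hasn't moved.

Call:
send_rows --pt "87 -0.8 1.2 32 0 0 0" --pt "87 0 0 32 0 0 0" --pt "87 0 0 34 0 0 0" --pt "87 0 0 0 0 0 0" --pt "55 0 0 0 0 0 0" --pt "55 0 0 0 0 0 0" --pt "55 0 0 0 0 0 0" --pt "55 0 0 0 0 0 0" --pt "55 0 0 0 0 0 0" --pt "55 0 0 0 0 0 0"

```text
time_s: 21.9
tool_pos: [0.4403, -0.3904, 0.0299]
tool_rot: [179.9, 0.0, 87.5]
force: [-0.1, 0.9, 5.7]
grip_width: 0.0601
```

```bash
python3 go.py -,-,0.17,-,55 0.6295,0.0675,0.17,90.8,55
```

```text
now [ 0.4403 -0.3904  0.0299] [179.9   0.   87.5] [-0.1  0.9  5.7] 0.0601 21.9
[[55, 0, 0.1, -35, 0, 0, 0.0], [55, 0, 0, -35, 0, 0, 0.0], [55, 0, 0, -35, 0, 0, 0.0], [55, 0, 0, -35, 0, 0, 0.0], [55, 38.8, 14.1, 0, 0, 0, -0.005], [55, 38.7, 14.3, 0, 0, 0, -0.005], [55, 38.7, 14.5, 0, 0, 0, -0.005], [55, 38.6, 14.6, 0, 0, 0, -0.005], [55, 38.5, 14.8, 0, 0, 0, -0.005], [55, 38.5, 15, 0, 0, 0, -0.005], [55, 38.4, 15.2, 0, 0, 0, -0.005], [55, 38.3, 15.4, 0, 0, 0, -0.005]]
[[55, 38.2, 15.6, 0, 0, 0, -0.005], [55, 38.2, 15.8, 0, 0, 0, -0.005], [55, 38.1, 15.9, 0, 0, 0, -0.005], [55, 38, 16.1, 0, 0, 0, -0.005]]
```

Call:
send_rows --pt "55 0 0 -35 0 0 0" --pt "55 0 0 -35 0 0 0" --pt "55 0 0 -35 0 0 0" --pt "55 0 0 -35 0 0 0" --pt "55 38.8 14.1 0 0 0 -0.005" --pt "55 38.7 14.3 0 0 0 -0.005" --pt "55 38.7 14.5 0 0 0 -0.005" --pt "55 38.6 14.6 0 0 0 -0.005" --pt "55 38.5 14.8 0 0 0 -0.005" --pt "55 38.5 15 0 0 0 -0.005" --pt "55 38.4 15.2 0 0 0 -0.005" --pt "55 38.3 15.4 0 0 0 -0.005"

```text
time_s: 23.1
tool_pos: [0.5655, -0.0831, 0.1683]
tool_rot: [-180.0, -0.0, 89.8]
force: [0.0, -0.5, -1.4]
grip_width: 0.0601
```

Call:
send_rows --pt "55 38.2 15.6 0 0 0 -0.005" --pt "55 38.2 15.8 0 0 0 -0.005" --pt "55 38.1 15.9 0 0 0 -0.005" --pt "55 38 16.1 0 0 0 -0.005" --pt "55 0 0 0 0 0 0" --pt "55 0 0 0 0 0 0" --pt "55 0 0 0 0 0 0"

```text
time_s: 23.8
tool_pos: [0.6279, 0.0663, 0.1683]
tool_rot: [-179.9, 0.1, 90.8]
force: [-1.0, 0.4, -2.3]
grip_width: 0.0601
```

```bash
python3 go.py 0.6295,0.067,0.1,90.8,55 0.6295,0.067,0.05,90.8,55,.025 h,55,2
```

```text
now [0.6279 0.0663 0.1683] [-1.799e+02  1.000e-01  9.080e+01] [-1.   0.4 -2.3] 0.0601 23.8
[[55, 0.4, 0.8, 34.1, -0.001, 0.001, 0.0], [55, 0.4, 0.8, 34.1, -0.001, 0.001, 0.0], [55, 0, 0, 25, 0, 0, 0.0], [55, 0, 0, 25, 0, 0, 0.0], [55, 0, 0, 0, 0, 0, 0], [55, 0, 0, 0, 0, 0, 0]]
```

Call:
send_rows --pt "55 0.4 0.8 34 0 0 0" --pt "55 0.3 0.8 34 0 0 0" --pt "55 0 0 26 0 0 0" --pt "55 0 0 20 0 0 0" --pt "55 0 0 4 0 0 0" --pt "55 0 0 0 0 0 0" --pt "55 0 0 0 0 0 0"

```text
time_s: 24.5
tool_pos: [0.6307, 0.068, 0.0519]
tool_rot: [179.9, -0.0, 90.8]
force: [-0.3, -0.3, -1.7]
grip_width: 0.0601
```

Call:
send_rows --pt "74 0 0 0 0 0 0" --pt "74 0 0 0 0 0 0" --pt "74 0 0 0 0 0 0" --pt "74 0 0 -40 0 0 0" --pt "74 0 0 -45 0 0 0" --pt "74 0 0 -40 0 0 0" --pt "74 0 0 0 0 0 0"

```text
time_s: 25.2
tool_pos: [0.6341, 0.0688, 0.1831]
tool_rot: [179.3, -0.1, 90.9]
force: [1.2, 0.3, 1.6]
grip_width: 0.0739
```

```bash
python3 go.py 0.415,0.112,0.17,180,60
```

```text
now [0.6341 0.0688 0.1831] [ 1.793e+02 -1.000e-01  9.090e+01] [1.2 0.3 1.6] 0.0739 25.2
[[60, 3.9, -18.2, 0.9, 0.001, 0.001, -0.13], [60, 6.2, -17.6, 0.9, 0.001, 0.001, -0.13], [60, 8.4, -16.6, 0.9, 0.001, 0.001, -0.13], [60, 10.5, -15.4, 0.9, 0.001, 0.001, -0.13], [60, 12.4, -13.9, 1, 0.001, 0.001, -0.13], [60, 14.1, -12.2, 1, 0.001, 0.001, -0.13], [60, 15.5, -10.2, 1, 0.001, 0.001, -0.13], [60, 16.7, -8.2, 1, 0.001, 0.001, -0.13], [60, 17.6, -5.9, 1, 0.001, 0.001, -0.13], [60, 18.3, -3.6, 1.1, 0.001, 0.001, -0.13], [60, 18.6, -1.2, 1.1, 0.001, 0.001, -0.13], [60, 18.6, 1.2, 1.1, 0.001, 0.001, -0.13]]
```

Call:
send_rows --pt "60 3.9 -18.2 0.9 0 0 -0.13" --pt "60 6.2 -17.6 0.9 0 0 -0.13" --pt "60 8.4 -16.6 0.9 0 0 -0.13" --pt "60 10.5 -15.4 0.9 0 0 -0.13" --pt "60 12.4 -13.9 1 0 0 -0.13" --pt "60 14.1 -12.2 1 0 0 -0.13" --pt "60 15.5 -10.2 1 0 0 -0.13" --pt "60 16.7 -8.2 1 0 0 -0.13" --pt "60 17.6 -5.9 1 0 0 -0.13" --pt "60 18.3 -3.6 1.1 0 0 -0.13" --pt "60 18.6 -1.2 1.1 0 0 -0.13" --pt "60 18.6 1.2 1.1 0 0 -0.13"

```text
time_s: 26.4
tool_pos: [0.4098, 0.1114, 0.1636]
tool_rot: [180.0, 0.0, -179.4]
force: [0.3, 0.5, 0.1]
grip_width: 0.06
```

```bash
python3 go.py 0.415,0.112,0.17,180,60
python3 - <<'E'
from h import *
ims=[]
for n,(x0,y0,x1,y1) in(("top",(190,150,390,300)),("scene",(270,120,470,270))):
    c=env.read_camera(n)[y0:y1,x0:x1];ims.append(cv2.convertScaleAbs(cv2.resize(c,(400,300),interpolation=cv2.INTER_CUBIC),alpha=1.4)[:,:,::-1])
cv2.imwrite("pics/lev.png",cv2.resize(np.vstack(ims),(560,600)) if 0 else np.hstack(ims))
E
```

```text
now [0.4098 0.1114 0.1636] [ 180.     0.  -179.4] [0.3 0.5 0.1] 0.06 26.4
[[60, -5.2, 0.6, -6.4, 0, 0, 0.011]]
```

View pics/lev.png

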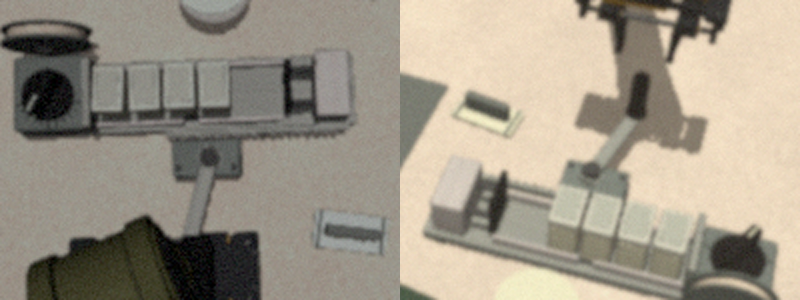

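All four tubs stand upright in the bay, at left-panel x ≈ 108, 144, 179 and 213. The lever grip is under the gripper, so I'll go down on it.

Call:
send_rows --pt "60 -7 0.5 15 0 0 0.01" --pt "60 0 0 35 0 0 0" --pt "60 0 0 34 0 0 0" --pt "60 0 0 0 0 0 0" --pt "60 0 0 0 0 0 0" --pt "18 0 0 0 0 0 0" --pt "18 0 0 0 0 0 0" --pt "18 0 0 0 0 0 0" --pt "18 0 0 0 0 0 0" --pt "18 0 0 0 0 0 0" --pt "18 0 0 0 0 0 0" --grip_force 8

```text
time_s: 27.6
tool_pos: [0.4176, 0.1122, 0.0801]
tool_rot: [180.0, 0.0, 179.7]
force: [-1.6, 0.4, 1.5]
grip_width: 0.0237
```

Call:
send_rows --pt "18 2.5 -12 0 0 0 0" --pt "18 1.3 -11 0 0 0 0" --pt "18 0.4 -12 0 0 0 0" --pt "18 -0.8 -12 0 0 0 0" --pt "18 -1.7 -11 0 0 0 0" --pt "18 -2.8 -12 0 0 0 0" --pt "18 0 -3 0 0 0 0" --pt "18 0 0 0 0 0 0" --pt "18 0 0 0 0 0 0"

```text
time_s: 28.5
tool_pos: [0.4167, 0.043, 0.0795]
tool_rot: [179.6, -0.2, 179.8]
force: [-4.6, 16.1, -0.4]
grip_width: 0.0247
```

Call:
send_rows --pt "18 3.8 18 0 0 0 0" --pt "18 1.4 18 0 0 0 0" --pt "18 -1 18 0 0 0 0" --pt "18 -3.4 18 0 0 0 0" --pt "18 0.3 4 0 0 0 0" --pt "18 0 0 0 0 0 0" --pt "18 0 0 0 0 0 0"

```text
time_s: 29.2
tool_pos: [0.4177, 0.1137, 0.0792]
tool_rot: [-180.0, 0.0, 179.7]
force: [1.7, 0.0, -8.8]
grip_width: 0.0234
```

Call:
send_rows --pt "18 3.4 -18.5 0 0 0 0" --pt "18 1 -18.5 0 0 0 0" --pt "18 -1.4 -18.5 0 0 0 0" --pt "18 -3.8 -18.5 0 0 0 0" --pt "18 0 -2 0 0 0 0" --pt "18 0 0 0 0 0 0" --pt "18 3.8 18.5 0 0 0 0" --pt "18 1.4 18.5 0 0 0 0" --pt "18 -1 18.5 0 0 0 0" --pt "18 -3.4 18.5 0 0 0 0" --pt "18 0 2 0 0 0 0" --pt "18 0 0 0 0 0 0"

```text
time_s: 30.4
tool_pos: [0.4168, 0.114, 0.0796]
tool_rot: [-180.0, -0.1, 179.7]
force: [-3.1, -1.4, -1.6]
grip_width: 0.024
```

```bash
python3 look.py s2 scene 270 140 470 290 600; python3 go.py h,18,1
```

```text
now [0.4168 0.114  0.0796] [-1.800e+02 -1.000e-01  1.797e+02] [-2.9 -1.7 -2.2] 0.0238 30.45
[[18, 0, 0, 0, 0, 0, 0]]
```

View pics/s2.png

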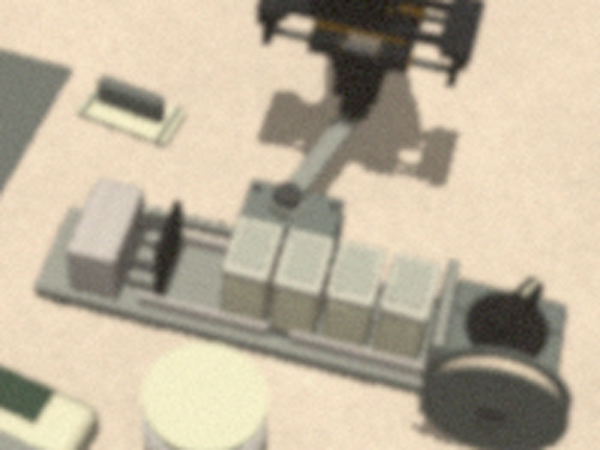

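The block and plate have moved about two teeth towards the row. I'll set up a profile measurement of block and plate columns in the top view, against the first image.

```bash
cat > prof.py <<'E'
from h import *
def prof(im):
    # rows along the bay axis, between the rods (z~.08)
    return im[189:196].astype(float).mean((0,2))
a=prof(np.load("pics/top1.npy"));im=env.read_camera("top");b=prof(im)
for n,v in(("start",a),("now",b)):print(n,[int(x) for x in v[225:372]])
s=np.arange(0,60,.1)
def shift(lo,hi):
    c=np.arange(lo,hi);return min((np.mean((np.interp(c-d,np.arange(640),b)-a[c])**2),round(d,1)) for d in s)
print("block shift px",shift(340,368),"plate shift px",shift(327,340),"mm/px ~2.5")
E
python3 prof.py
```

```text
start [34, 45, 55, 58, 59, 65, 76, 80, 74, 56, 29, 18, 18, 31, 56, 74, 79, 78, 78, 78, 77, 78, 78, 79, 78, 79, 77, 78, 78, 79, 78, 79, 79, 80, 78, 80, 78, 80, 79, 80, 79, 79, 80, 80, 78, 79, 79, 78, 79, 80, 79, 79, 79, 80, 81, 77, 69, 46, 34, 36, 35, 35, 36, 41, 60, 77, 79, 77, 80, 79, 78, 78, 79, 77, 78, 78, 77, 78, 78, 78, 78, 77, 78, 78, 78, 78, 77, 78, 77, 80, 79, 79, 79, 79, 80, 79, 78, 79, 79, 78, 79, 80, 80, 80, 79, 74, 54, 23, 4, 20, 42, 66, 74, 73, 72, 73, 73, 73, 74, 73, 61, 41, 57, 88, 99, 101, 100, 101, 102, 102, 100, 100, 100, 100, 102, 101, 102, 102, 95, 83, 75, 79, 87, 97, 100, 100, 99]
now [33, 48, 59, 61, 61, 69, 79, 84, 79, 59, 51, 81, 94, 91, 94, 97, 97, 96, 97, 96, 97, 98, 95, 97, 99, 100, 77, 45, 50, 81, 97, 92, 96, 98, 98, 98, 98, 98, 97, 98, 97, 94, 95, 101, 81, 50, 69, 100, 103, 100, 98, 98, 99, 99, 99, 98, 100, 99, 99, 102, 105, 91, 59, 53, 82, 103, 105, 100, 99, 99, 100, 100, 98, 100, 101, 99, 96, 98, 102, 86, 68, 79, 84, 82, 82, 84, 83, 83, 83, 84, 82, 84, 83, 83, 83, 84, 84, 82, 71, 42, 18, 14, 30, 55, 74, 76, 77, 77, 77, 74, 77, 78, 75, 65, 51, 74, 98, 105, 107, 107, 107, 107, 107, 107, 105, 106, 106, 106, 107, 108, 106, 96, 86, 86, 87, 87, 87, 86, 88, 86, 88, 87, 92, 103, 106, 105, 105]
block shift px (np.float64(39.22169339164237), np.float64(7.3)) plate shift px (np.float64(21.769461015175185), np.float64(7.4)) mm/px ~2.5
```

So far: about 18.5 mm of travel, and roughly 70 mm of slack left. Four more strokes, then another measurement.

Call:
send_rows --pt "18 3.4 -18.5 0 0 0 0" --pt "18 1 -18.5 0 0 0 0" --pt "18 -1.4 -18.5 0 0 0 0" --pt "18 -3.8 -18.5 0 0 0 0" --pt "18 0 -2 0 0 0 0" --pt "18 0 0 0 0 0 0" --pt "18 3.8 18.5 0 0 0 0" --pt "18 1.4 18.5 0 0 0 0" --pt "18 -1 18.5 0 0 0 0" --pt "18 -3.4 18.5 0 0 0 0" --pt "18 0 2.5 0 0 0 0" --pt "18 0 0 0 0 0 0"

```text
time_s: 31.7
tool_pos: [0.4177, 0.114, 0.0799]
tool_rot: [-179.9, -0.0, 179.7]
force: [-2.0, -3.7, -1.5]
grip_width: 0.0239
```

Call:
send_rows --pt "18 3.4 -18.5 0 0 0 0" --pt "18 1 -18.5 0 0 0 0" --pt "18 -1.4 -18.5 0 0 0 0" --pt "18 -3.8 -18.5 0 0 0 0" --pt "18 0 -2.5 0 0 0 0" --pt "18 0 0 0 0 0 0" --pt "18 3.8 18.5 0 0 0 0" --pt "18 1.4 18.5 0 0 0 0" --pt "18 -1 18.5 0 0 0 0" --pt "18 -3.4 18.5 0 0 0 0" --pt "18 0 2.5 0 0 0 0" --pt "18 0 0 0 0 0 0"

```text
time_s: 32.9
tool_pos: [0.4176, 0.114, 0.0799]
tool_rot: [-180.0, -0.0, 179.7]
force: [-1.9, -2.5, -1.3]
grip_width: 0.0242
```

Call:
send_rows --pt "18 3.4 -18.5 0 0 0 0" --pt "18 1 -18.5 0 0 0 0" --pt "18 -1.4 -18.5 0 0 0 0" --pt "18 -3.8 -18.5 0 0 0 0" --pt "18 0 -2.5 0 0 0 0" --pt "18 0 0 0 0 0 0" --pt "18 3.8 18.5 0 0 0 0" --pt "18 1.4 18.5 0 0 0 0" --pt "18 -1 18.5 0 0 0 0" --pt "18 -3.4 18.5 0 0 0 0" --pt "18 0 2.5 0 0 0 0" --pt "18 0 0 0 0 0 0"

```text
time_s: 34.1
tool_pos: [0.4176, 0.114, 0.0799]
tool_rot: [-180.0, -0.0, 179.7]
force: [-3.5, -3.5, -1.1]
grip_width: 0.0236
```

```bash
python3 prof.py | tail -2;python3 go.py h,18,1
```

```text
now [33, 49, 59, 60, 62, 69, 79, 82, 77, 59, 53, 80, 95, 90, 95, 97, 95, 98, 97, 96, 97, 96, 96, 97, 99, 101, 76, 45, 49, 81, 96, 94, 96, 97, 96, 98, 99, 98, 96, 98, 97, 93, 96, 100, 79, 51, 70, 98, 103, 101, 99, 99, 99, 99, 98, 98, 99, 98, 99, 103, 105, 91, 57, 52, 82, 104, 103, 100, 101, 100, 100, 99, 100, 100, 98, 98, 97, 98, 101, 85, 68, 78, 84, 83, 81, 66, 34, 10, 21, 45, 66, 69, 71, 69, 70, 71, 70, 71, 67, 62, 57, 75, 97, 106, 107, 106, 107, 109, 107, 106, 105, 106, 106, 107, 108, 107, 104, 93, 82, 85, 86, 87, 86, 87, 88, 87, 87, 86, 87, 85, 86, 86, 87, 87, 87, 88, 88, 87, 88, 87, 89, 86, 91, 102, 106, 104, 104]
block shift px (np.float64(38.67344914156136), np.float64(21.5)) plate shift px (np.float64(22.111704168847112), np.float64(20.8)) mm/px ~2.5
now [0.4176 0.1141 0.0799] [-180.     0.   179.7] [-1.5 -3.8 -1.8] 0.0238 34.15
[[18, 0, 0, 0, 0, 0, 0]]
```

Call:
send_rows --pt "18 3.4 -18.5 0 0 0 0" --pt "18 1 -18.5 0 0 0 0" --pt "18 -1.4 -18.5 0 0 0 0" --pt "18 -3.8 -18.5 0 0 0 0" --pt "18 0 -2.5 0 0 0 0" --pt "18 0 0 0 0 0 0" --pt "18 3.8 18.5 0 0 0 0" --pt "18 1.4 18.5 0 0 0 0" --pt "18 -1 18.5 0 0 0 0" --pt "18 -3.4 18.5 0 0 0 0" --pt "18 0 2.5 0 0 0 0" --pt "18 0 0 0 0 0 0"

```text
time_s: 35.35
tool_pos: [0.4176, 0.114, 0.0798]
tool_rot: [-180.0, -0.0, 179.7]
force: [-2.3, -3.0, -1.3]
grip_width: 0.0238
```

Call:
send_rows --pt "18 3.4 -18.5 0 0 0 0" --pt "18 1 -18.5 0 0 0 0" --pt "18 -1.4 -18.5 0 0 0 0" --pt "18 -3.8 -18.5 0 0 0 0" --pt "18 0 -2.5 0 0 0 0" --pt "18 0 0 0 0 0 0" --pt "18 3.8 18.5 0 0 0 0" --pt "18 1.4 18.5 0 0 0 0" --pt "18 -1 18.5 0 0 0 0" --pt "18 -3.4 18.5 0 0 0 0" --pt "18 0 2.5 0 0 0 0" --pt "18 0 0 0 0 0 0"

```text
time_s: 36.55
tool_pos: [0.4176, 0.114, 0.0798]
tool_rot: [-180.0, -0.0, 179.7]
force: [-2.5, -2.7, -1.3]
grip_width: 0.024
```

```bash
python3 prof.py | tail -2;python3 go.py h,18,1
```

```text
now [35, 48, 59, 61, 64, 69, 78, 83, 78, 60, 52, 80, 94, 91, 94, 97, 96, 97, 97, 97, 96, 97, 97, 97, 101, 99, 77, 47, 58, 85, 99, 95, 97, 99, 97, 98, 98, 97, 99, 98, 97, 96, 99, 98, 92, 98, 104, 101, 98, 99, 98, 100, 99, 98, 99, 98, 99, 103, 105, 94, 84, 97, 105, 100, 99, 100, 99, 100, 98, 101, 99, 100, 101, 103, 104, 90, 50, 15, 14, 15, 42, 58, 63, 63, 63, 63, 64, 69, 70, 67, 59, 67, 93, 104, 107, 107, 107, 108, 108, 107, 106, 106, 106, 107, 107, 109, 107, 101, 83, 75, 82, 87, 84, 85, 85, 86, 84, 86, 87, 85, 87, 86, 84, 86, 84, 86, 88, 86, 87, 86, 86, 88, 86, 87, 87, 87, 87, 88, 87, 88, 88, 86, 91, 102, 107, 105, 104]
block shift px (np.float64(48.257559118885744), np.float64(31.1)) plate shift px (np.float64(171.53931972789144), np.float64(29.8)) mm/px ~2.5
now [0.4176 0.1141 0.0799] [-180.     0.   179.7] [-2.6 -2.7 -1.9] 0.0236 36.6
[[18, 0, 0, 0, 0, 0, 0]]
```

The last two gaps between tubs have closed. What remains is about 5 mm at tubs A–B and a few mm at the fence. One stroke.

Call:
send_rows --pt "18 3.4 -18.5 0 0 0 0" --pt "18 1 -18.5 0 0 0 0" --pt "18 -1.4 -18.5 0 0 0 0" --pt "18 -3.8 -18.5 0 0 0 0" --pt "18 0 -2.5 0 0 0 0" --pt "18 0 0 0 0 0 0" --pt "18 3.8 18.5 0 0 0 0" --pt "18 1.4 18.5 0 0 0 0" --pt "18 -1 18.5 0 0 0 0" --pt "18 -3.4 18.5 0 0 0 0" --pt "18 0 2.5 0 0 0 0" --pt "18 0 0 0 0 0 0"

```text
time_s: 37.8
tool_pos: [0.4176, 0.114, 0.0799]
tool_rot: [-180.0, -0.0, 179.7]
force: [-1.5, -3.3, -0.8]
grip_width: 0.0239
```

```bash
python3 prof.py | tail -2;python3 go.py h,18,1;python3 look.py s3 scene 330 190 470 295 800
```

```text
now [34, 48, 59, 59, 62, 69, 79, 84, 90, 99, 102, 98, 96, 95, 96, 96, 95, 97, 95, 96, 96, 95, 95, 92, 84, 98, 102, 99, 97, 97, 97, 98, 97, 98, 97, 98, 97, 99, 100, 91, 83, 99, 104, 99, 98, 98, 99, 99, 99, 98, 100, 98, 99, 102, 105, 90, 83, 98, 100, 99, 99, 100, 100, 99, 99, 99, 99, 99, 97, 100, 103, 83, 41, 12, 10, 12, 40, 59, 63, 62, 64, 61, 63, 64, 62, 63, 68, 84, 100, 106, 105, 105, 106, 107, 108, 105, 106, 105, 107, 107, 108, 107, 105, 90, 79, 81, 85, 84, 85, 84, 84, 85, 86, 86, 85, 85, 85, 87, 86, 85, 86, 86, 86, 85, 86, 89, 86, 87, 85, 87, 86, 87, 87, 86, 86, 88, 87, 87, 87, 88, 87, 86, 90, 102, 104, 105, 104]
block shift px (np.float64(62.683592484612895), np.float64(36.0)) plate shift px (np.float64(154.03086691086662), np.float64(33.8)) mm/px ~2.5
now [0.4176 0.1141 0.0798] [-180.    -0.   179.7] [-2.5 -4.  -0.9] 0.0236 37.85
[[18, 0, 0, 0, 0, 0, 0]]
```

View pics/s3.png

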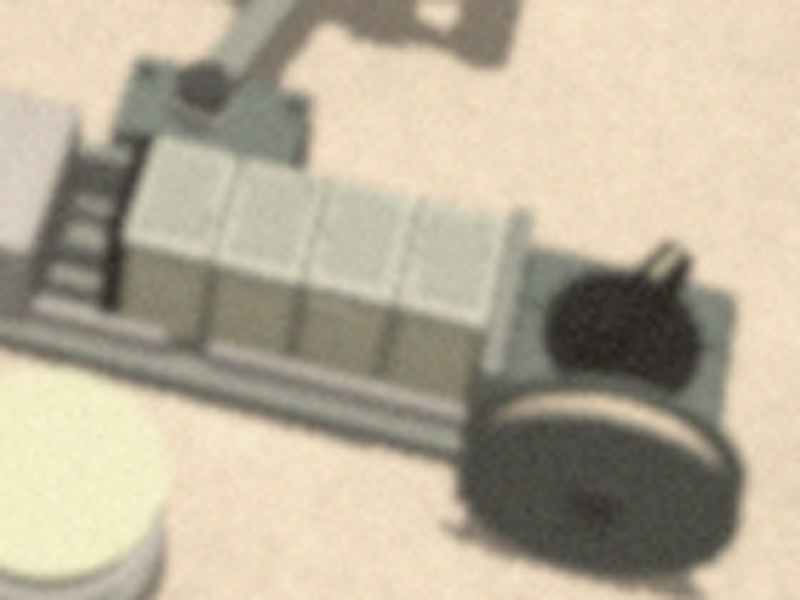

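The row is just closed up and the block–plate gap is down only about 1.5 mm, so the plate isn't properly in yet. One more tooth should give about 13 mm.

Call:
send_rows --pt "18 3.4 -18.5 0 0 0 0" --pt "18 1 -18.5 0 0 0 0" --pt "18 -1.4 -18.5 0 0 0 0" --pt "18 -3.8 -18.5 0 0 0 0" --pt "18 0 -2.5 0 0 0 0" --pt "18 0 0 0 0 0 0" --pt "18 3.8 18.5 0 0 0 0" --pt "18 1.4 18.5 0 0 0 0" --pt "18 -1 18.5 0 0 0 0" --pt "18 -3.4 18.5 0 0 0 0" --pt "18 0 2.5 0 0 0 0" --pt "18 0 0 0 0 0 0"

```text
time_s: 39.1
tool_pos: [0.4175, 0.114, 0.0798]
tool_rot: [-179.9, -0.0, 179.7]
force: [-2.9, -3.6, -1.1]
grip_width: 0.0234
```

```bash
python3 prof.py | tail -2;python3 go.py h,18,1
```

```text
now [33, 50, 58, 60, 60, 70, 78, 84, 89, 100, 102, 97, 96, 97, 96, 96, 96, 96, 98, 95, 97, 97, 98, 92, 85, 98, 103, 99, 98, 98, 97, 98, 97, 97, 98, 99, 98, 99, 101, 90, 81, 99, 103, 99, 97, 98, 98, 100, 99, 99, 98, 98, 99, 103, 104, 90, 83, 98, 102, 98, 101, 98, 99, 99, 99, 101, 100, 100, 98, 100, 104, 84, 42, 12, 10, 18, 40, 60, 62, 63, 63, 59, 72, 95, 105, 105, 105, 106, 108, 107, 107, 105, 105, 107, 107, 107, 108, 106, 99, 85, 80, 83, 84, 85, 84, 84, 84, 85, 83, 84, 84, 85, 85, 86, 86, 85, 85, 86, 86, 85, 87, 85, 86, 87, 86, 87, 87, 86, 85, 86, 86, 86, 87, 86, 87, 87, 88, 86, 88, 88, 88, 86, 91, 102, 106, 104, 106]
block shift px (np.float64(170.07118237771286), np.float64(39.3)) plate shift px (np.float64(157.60713413570525), np.float64(34.1)) mm/px ~2.5
now [0.4175 0.1141 0.0798] [-180.    -0.   179.7] [-3.1 -3.2 -0.9] 0.0241 39.15
[[18, 0, 0, 0, 0, 0, 0]]
```

The plate hasn't moved against the row and the block went 11.4 mm further, so the plate is pushed in by about 12–14 mm. I'll release the lever and read the dial pointer.

Call:
send_rows --pt "50 0 -2.5 0 0 0 0" --pt "50 0 0 0 0 0 0" --pt "50 0 0 0 0 0 0" --pt "50 0 0 -45 0 0 0" --pt "50 0 0 -45 0 0 0" --pt "50 0 0 -20 0 0 0" --pt "50 0 0 0 0 0 0"

```text
time_s: 39.85
tool_pos: [0.4204, 0.1141, 0.1938]
tool_rot: [179.7, 0.4, 179.7]
force: [0.2, 0.0, -0.4]
grip_width: 0.0496
```

Run:
```python
from h import *
T=lambda u,v:(180+u/3.636,150+v/3.636);S=lambda u,v:(330+u/5.714,190+v/5.714)
def ang(a,b):d=b-a;return np.degrees(np.arctan2(d[1],-d[0]))  # deg clockwise from -x (towards +y)
t=[onz("top",*T(*p),.104) for p in((102,173),(85,200))];s=[onz("scene",*S(*p),.104) for p in((652,272),(680,247))]
print("top",t,ang(*t),"scene",s,ang(*s))
print("disc",onz("top",*T(124,173),.07),onz("scene",*S(625,325),.07))
tc=np.load("pics/top1.npy")[175:220,190:240];im=np.mean([env.read_camera("top").astype(float) for _ in range(4)],0)[175:220,190:240]
sc=np.mean([env.read_camera("scene").astype(float) for _ in range(4)],0)[225:270,415:465]
f=lambda a:np.clip(cv2.resize(a,(400,360),interpolation=cv2.INTER_CUBIC)*2,0,255).astype(np.uint8)[:,:,::-1]
cv2.imwrite("pics/dial.png",np.hstack([f(im),f(sc)]))
for q in("dial_grip","lever_grip"):
  for n in("top","scene"):
    for r in env.regions_of(n,q)[:1]:
        v,u=np.nonzero(r["region"]);print(n,q,r["confidence"],u.mean(),v.mean())
```

```text
top [array([0.61864687, 0.28958519, 0.104     ]), array([0.60028716, 0.30087017, 0.104     ])] 31.577390130748288 scene [array([0.61816367, 0.29534669, 0.104     ]), array([0.60141601, 0.30484713, 0.104     ])] 29.564930386469108
disc [0.623777   0.28393065 0.07      ] [0.62348744 0.29154584 0.07      ]
top dial_grip 0.81 214.17375231053603 196.84658040665434
scene dial_grip 0.75 439.25450901803606 246.70541082164328
top lever_grip 0.84 291.55115511551156 241.7128712871287
scene lever_grip 0.78 380.0379061371841 183.14620938628158
```

View pics/dial.png

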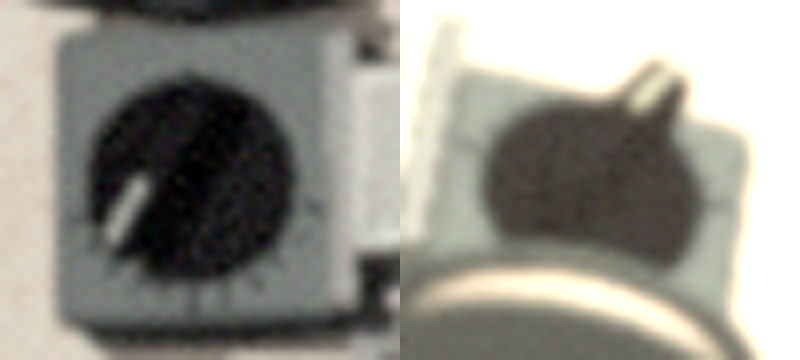

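The pointer reads 30° clockwise of the lever side, which is click 7. Four tubs means 45° anticlockwise, so I'll approach the bar at yaw ~151.

```bash
python3 - <<'E'
from h import *
for z in(.1,.12,.14):print(z,onz("scene",436.8,258.6,z).round(3),onz("top",180+120/3.636,150+42/3.636,z).round(3),onz("top",180+120/3.636,150+95/3.636,z).round(3))
print(onz("top",211.75,196.5,.104),tri((439.25,246.7),(214.17,196.85)))
E
python3 go.py 0.6237,0.2877,0.19,150.8,45
```

```text
0.1 [0.681 0.288 0.1  ] [0.711 0.28  0.1  ] [0.674 0.279 0.1  ]
0.12 [0.695 0.286 0.12 ] [0.706 0.274 0.12 ] [0.669 0.274 0.12 ]
0.14 [0.709 0.284 0.14 ] [0.701 0.269 0.14 ] [0.665 0.268 0.14 ]
[0.62114588 0.28042925 0.104     ] (array([0.62496046, 0.28742874, 0.07069368]), np.float64(0.00754019425352885))
now [0.4176 0.1128 0.1896] [-180.    -0.   179.7] [-0.4  0.   0.6] 0.0497 40.45
[[45, -29.3, 25.1, -0.1, 0, 0, 0.072], [45, -27.4, 27.2, -0.1, 0, 0, 0.072], [45, -25.4, 29.1, -0.1, 0, 0, 0.072], [45, -23.2, 30.8, -0.1, 0, 0, 0.072], [45, -21, 32.4, -0.1, 0, 0, 0.072], [45, -18.6, 33.9, -0.1, 0, 0, 0.072], [45, -16.1, 35.1, -0.1, 0, 0, 0.072]]
```

Call:
send_rows --pt "45 -29.3 25.1 0 0 0 0.072" --pt "45 -27.4 27.2 0 0 0 0.072" --pt "45 -25.4 29.1 0 0 0 0.072" --pt "45 -23.2 30.8 0 0 0 0.072" --pt "45 -21 32.4 0 0 0 0.072" --pt "45 -18.6 33.9 0 0 0 0.072" --pt "45 -16.1 35.1 0 0 0 0.072" --pt "45 0 0 0 0 0 0" --pt "45 0 0 0 0 0 0" --pt "45 0 0 0 0 0 0"

```text
time_s: 41.45
tool_pos: [0.6233, 0.2867, 0.1898]
tool_rot: [-180.0, -0.0, 150.8]
force: [-0.7, -0.1, -0.2]
grip_width: 0.0447
```

```bash
python3 go.py 0.624,0.2875,0.08,150.8,45,.03
```

```text
now [0.6233 0.2867 0.1898] [-180.    -0.   150.8] [-0.7 -0.1 -0.2] 0.0447 41.45
[[45, -0.1, 0.3, 27.5, 0, 0, 0.0], [45, -0.1, 0.3, 27.5, 0, 0, 0.0], [45, -0.1, 0.3, 27.5, 0, 0, 0.0], [45, -0.1, 0.3, 27.5, 0, 0, 0.0]]
```

Call:
send_rows --pt "45 0 0.5 27 0 0 0" --pt "45 0 0.5 27 0 0 0" --pt "45 0 0 27 0 0 0" --pt "45 0 0 15 0 0 0" --pt "45 0 0 13 0 0 0" --pt "45 0 0 0 0 0 0" --pt "45 0 0 0 0 0 0"

```text
time_s: 42.15
tool_pos: [0.6247, 0.2887, 0.082]
tool_rot: [179.9, 0.0, 150.8]
force: [0.8, -0.4, 0.5]
grip_width: 0.0452
```

Call:
send_rows --pt "10 0 0 0 0 0 0" --pt "10 0 0 0 0 0 0" --pt "10 0 0 0 0 0 0" --pt "10 0 0 0 0 0 0" --pt "10 0 0 0 0 0 0" --pt "10 0 0 0 0 0 0" --grip_force 20

```text
time_s: 42.75
tool_pos: [0.6247, 0.2896, 0.0812]
tool_rot: [179.9, 0.0, 150.9]
force: [2.1, 2.6, -0.7]
grip_width: 0.0149
```

```bash
python3 go.py -,-,-,195.8,10 | tail -1
```

```text
[[10, 0, 0, 0, 0, 0, -0.131], [10, 0, 0, 0, 0, 0, -0.131], [10, 0, 0, 0, 0, 0, -0.131], [10, 0, 0, 0, 0, 0, -0.131], [10, 0, 0, 0, 0, 0, -0.131], [10, 0, 0, 0, 0, 0, -0.131]]
```

Call:
send_rows --pt "10 0 0 0 0 0 -0.1" --pt "10 0 0 0 0 0 -0.1" --pt "10 0 0 0 0 0 -0.1" --pt "10 0 0 0 0 0 -0.1" --pt "10 0 0 0 0 0 -0.1" --pt "10 0 0 0 0 0 -0.1" --pt "10 0 0 0 0 0 -0.1" --pt "10 0 0 0 0 0 -0.09" --pt "10 0 0 0 0 0 0" --pt "10 0 0 0 0 0 0" --pt "10 0 0 0 0 0 0" --grip_force 35

```text
time_s: 43.85
tool_pos: [0.6246, 0.2887, 0.0812]
tool_rot: [180.0, 0.1, -164.0]
force: [2.3, 0.2, 0.5]
grip_width: 0.0145
```

Call:
send_rows --pt "45 0 0 0 0 0 0" --pt "45 0 0 0 0 0 0" --pt "45 0 0 0 0 0 0" --pt "45 0 0 -40 0 0 0" --pt "45 0 0 -40 0 0 0" --pt "45 0 0 -20 0 0 0" --pt "45 0 0 0 0 0 0"

```text
time_s: 44.55
tool_pos: [0.6261, 0.2894, 0.1853]
tool_rot: [179.9, 0.4, -163.9]
force: [0.7, 0.1, 0.0]
grip_width: 0.0448
```

```bash
python3 go.py 0.52,-0.03,0.18,90,50
```

```text
now [0.6261 0.2894 0.1853] [ 179.9    0.4 -163.9] [0.7 0.1 0. ] 0.0448 44.55
[[50, 13.6, -19.8, 0.3, 0.001, 0, 0.132], [50, 10.9, -21.4, 0.3, 0.001, 0, 0.132], [50, 8, -22.7, 0.3, 0.001, 0, 0.132], [50, 4.9, -23.5, 0.3, 0.001, 0, 0.132], [50, 1.7, -24, 0.3, 0.001, 0, 0.132], [50, -1.4, -24, 0.3, 0.001, 0, 0.132], [50, -4.6, -23.6, 0.3, 0.001, 0, 0.132], [50, -7.7, -22.8, 0.3, 0.001, 0, 0.132], [50, -10.6, -21.6, 0.4, 0.001, 0, 0.132], [50, -13.3, -20, 0.4, 0.001, 0, 0.132], [50, -15.9, -18.1, 0.4, 0.001, 0, 0.132], [50, -18.1, -15.8, 0.4, 0.001, 0, 0.132]]
[[50, -20, -13.3, 0.4, 0.001, 0, 0.132], [50, -21.6, -10.5, 0.4, 0.001, 0, 0.132]]
```

Call:
send_rows --pt "50 13.6 -19.8 0 0 0 0.132" --pt "50 10.9 -21.4 0 0 0 0.132" --pt "50 8 -22.7 0 0 0 0.132" --pt "50 4.9 -23.5 0 0 0 0.132" --pt "50 1.7 -24 0 0 0 0.132" --pt "50 -1.4 -24 0 0 0 0.132" --pt "50 -4.6 -23.6 0 0 0 0.132" --pt "50 -7.7 -22.8 0 0 0 0.132" --pt "50 -10.6 -21.6 0 0 0 0.132" --pt "50 -13.3 -20 0 0 0 0.132" --pt "50 -15.9 -18.1 0 0 0 0.132" --pt "50 -18.1 -15.8 0 0 0 0.132"

```text
time_s: 45.75
tool_pos: [0.5321, 0.0137, 0.1794]
tool_rot: [-179.9, -0.0, 105.0]
force: [0.4, 0.1, 0.2]
grip_width: 0.0495
```

Call:
send_rows --pt "50 0 0 0 0 0 0.13" --pt "50 0 0 0 0 0 0.13" --pt "50 0 0 0 0 0 0"

```text
time_s: 46.05
tool_pos: [0.5326, 0.0145, 0.1796]
tool_rot: [-179.9, 0.0, 90.4]
force: [-0.1, 0.4, 0.5]
grip_width: 0.05
```

```bash
python3 go.py h,50,1;python3 look.py p4 top 190 150 410 300 800
python3 - <<'E'
from h import *
for n in("top","scene"):
    for r in env.regions_of(n,"board_rib")[:3]:print(n,round(r["confidence"],2),r["rect"])
E
```

```text
now [0.5326 0.0145 0.1796] [-179.9    0.    90.4] [-0.1  0.4  0.5] 0.05 46.05
[[50, 0, 0, 0, 0, 0, 0]]
top 0.65 [356.2, 258.8, 384.3, 279.9]
top 0.54 [203.4, 182.4, 226.2, 207.8]
scene 0.63 [318.9, 256.2, 357.1, 301.2]
scene 0.59 [292.1, 162.0, 331.0, 188.8]
```

View pics/p4.png

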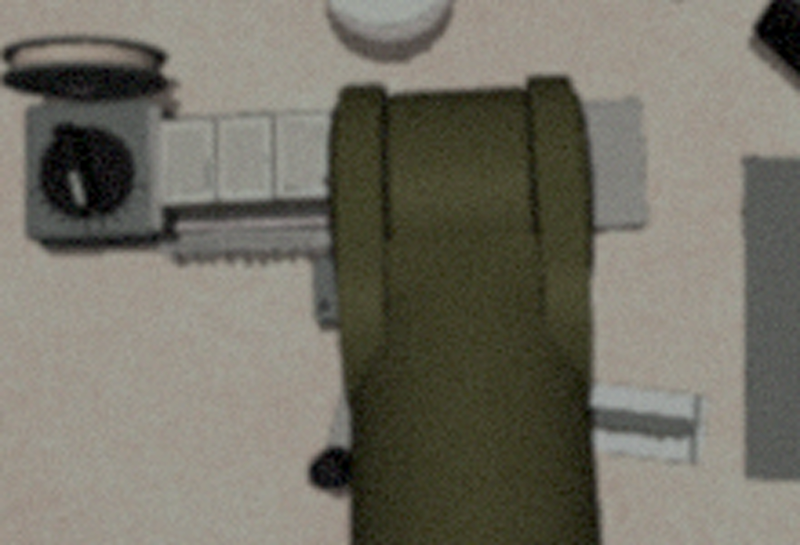

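The dial now points about 15° anticlockwise of the lever side, which is click 4. The row is tight, and the board is at crop (650,425), unmoved within about 2 mm. Next I'll grasp the rib.

```bash
python3 go.py 0.4405,-0.103,0.1,82.4,50
```

```text
now [0.5331 0.0149 0.1801] [-179.9    0.    90.6] [ 0.1 -0.3  0.5] 0.0502 46.2
[[50, -29.2, -23.4, 20.1, 0, 0, 0.036], [50, -30, -22.4, 20.1, 0, 0, 0.036], [50, -30.8, -21.3, 20.1, 0, 0, 0.036], [50, -31.6, -20.2, 20, 0, 0, 0.036]]
```

Call:
send_rows --pt "50 -29.2 -23.4 20 0 0 0.036" --pt "50 -30 -22.4 20 0 0 0.036" --pt "50 -30.8 -21.3 20 0 0 0.036" --pt "50 -31.6 -20.2 20 0 0 0.036" --pt "50 0 0 0 0 0 0" --pt "50 0 0 0 0 0 0"

```text
time_s: 46.8
tool_pos: [0.4401, -0.103, 0.1005]
tool_rot: [-180.0, -0.0, 82.2]
force: [1.5, 0.7, 0.4]
grip_width: 0.0503
```

```bash
python3 go.py 0.4405,-0.103,0.015,82.4,50,.03
```

```text
now [ 0.4401 -0.103   0.1005] [-180.    -0.    82.2] [1.5 0.7 0.4] 0.0503 46.8
[[50, 0, 0.1, 28.5, 0, 0, -0.001], [50, 0, 0.1, 28.5, 0, 0, -0.001], [50, 0, 0.1, 28.5, 0, 0, -0.001]]
```

Call:
send_rows --pt "50 0 0 29 0 0 0" --pt "50 0 0 29 0 0 0" --pt "50 0 0 20 0 0 0" --pt "50 0 0 7.5 0 0 0" --pt "50 0 0 0 0 0 0" --pt "8 0 0 0 0 0 0" --pt "8 0 0 0 0 0 0" --pt "8 0 0 0 0 0 0" --pt "8 0 0 0 0 0 0" --pt "8 0 0 0 0 0 0" --pt "8 0 0 0 0 0 0" --grip_force 20

```text
time_s: 47.9
tool_pos: [0.4408, -0.1028, 0.0156]
tool_rot: [180.0, -0.0, 82.2]
force: [0.1, -0.1, 1.8]
grip_width: 0.0141
```

```bash
python3 go.py -,-,0.2,-,8 0.628,0.142,0.2,90.8,8
```

```text
now [ 0.4408 -0.1028  0.0156] [180.   -0.   82.2] [ 0.1 -0.1  1.8] 0.0141 47.9
[[8, 0, 0, -36.9, 0, 0, -0.0], [8, 0, 0, -36.9, 0, 0, -0.0], [8, 0, 0, -36.9, 0, 0, -0.0], [8, 0, 0, -36.9, 0, 0, -0.0], [8, 0, 0, -36.9, 0, 0, -0.0], [8, 38.3, 21.8, 0, 0, 0, -0.021], [8, 37.8, 22.6, 0, 0, 0, -0.021], [8, 37.3, 23.4, 0, 0, 0, -0.021], [8, 36.8, 24.2, 0, 0, 0, -0.021], [8, 36.3, 24.9, 0, 0, 0, -0.021], [8, 35.7, 25.7, 0, 0, 0, -0.021], [8, 35.2, 26.5, 0, 0, 0, -0.021]]
```

Call:
send_rows --pt "8 0 0 -37 0 0 0" --pt "8 0 0 -37 0 0 0" --pt "8 0 0 -37 0 0 0" --pt "8 0 0 -37 0 0 0" --pt "8 0 0 -37 0 0 0" --pt "8 39.5 21.8 0 0 0 -0.021" --pt "8 39 22.6 0 0 0 -0.021" --pt "8 38.5 23.4 0 0 0 -0.021" --pt "8 38 24.2 0 0 0 -0.021" --pt "8 37.4 24.9 0 0 0 -0.021" --pt "8 36.8 25.7 0 0 0 -0.021" --pt "8 36.3 26.5 0 0 0 -0.021"

```text
time_s: 49.1
tool_pos: [0.6295, 0.1514, 0.1996]
tool_rot: [-179.9, 0.0, 90.7]
force: [0.3, -0.4, -1.0]
grip_width: 0.0138
```

Call:
send_rows --pt "8 0 0 0 0 0 0" --pt "8 0 0 0 0 0 0" --pt "8 0 0 0 0 0 0"

```text
time_s: 49.4
tool_pos: [0.6285, 0.1481, 0.2]
tool_rot: [-179.9, 0.1, 90.5]
force: [0.6, -1.5, -0.2]
grip_width: 0.0136
```

```bash
python3 go.py 0.6285,0.150,0.125,90.8,8,.03
```

```text
now [0.6285 0.1481 0.2   ] [-1.799e+02  1.000e-01  9.050e+01] [ 0.6 -1.5 -0.2] 0.0136 49.4
[[8, 0.7, 0, 25, 0, 0, -0.002], [8, 0.7, 0, 25, 0, 0, -0.002], [8, 0.6, 0, 25, 0, 0, -0.002]]
```

Call:
send_rows --pt "8 0.5 0 25 0 0 -0.003" --pt "8 0.5 0 25 0 0 0" --pt "8 0 0 25 0 0 0" --pt "8 0 0 9 0 0 0" --pt "8 0 0 5 0 0 0" --pt "8 0 0 0 0 0 0" --pt "8 0 0 0 0 0 0"

```text
time_s: 50.1
tool_pos: [0.6298, 0.1507, 0.1129]
tool_rot: [179.9, -0.0, 90.8]
force: [0.4, 0.3, -0.8]
grip_width: 0.0139
```

Call:
send_rows --pt "8 0 -1 2.5 0 0 0" --pt "8 0 0 0 0 0 0" --pt "8 0 0 0 0 0 0"

```text
time_s: 50.4
tool_pos: [0.628, 0.151, 0.1092]
tool_rot: [180.0, -0.0, 90.8]
force: [0.3, 0.1, -1.5]
grip_width: 0.0139
```

Call:
send_rows --pt "8 0 0 1.5 0 0 0" --pt "8 0 0 0 0 0 0" --pt "8 0 0 0 0 0 0"

```text
time_s: 50.7
tool_pos: [0.6283, 0.151, 0.1077]
tool_rot: [179.9, -0.0, 90.8]
force: [0.2, 0.6, -0.2]
grip_width: 0.0135
```

The board touches at z = 0.1077, which matches the expected 0.1076. Releasing and backing off.

Call:
send_rows --pt "40 0 0 0 0 0 0" --pt "40 0 0 0 0 0 0" --pt "40 0 0 0 0 0 0" --pt "40 0 0 -30 0 0 0" --pt "40 0 0 -45 0 0 0" --pt "40 0 0 -45 0 0 0" --pt "40 -45 -10 0 0 0 0" --pt "40 -45 -10 0 0 0 0" --pt "40 -45 -10 0 0 0 0" --pt "40 -45 -10 0 0 0 0" --pt "40 -45 -10 0 0 0 0" --pt "40 -45 -10 0 0 0 0"

```text
time_s: 51.9
tool_pos: [0.571, -0.1217, 0.2276]
tool_rot: [180.0, -0.0, 90.8]
force: [0.2, -0.4, 0.2]
grip_width: 0.0402
```

Call:
send_rows --pt "40 -45 -5 0 0 0 0" --pt "40 -45 -5 0 0 0 0" --pt "40 -45 0 0 0 0 0" --pt "40 0 0 0 0 0 0" --pt "40 0 0 0 0 0 0"

```text
time_s: 52.4
tool_pos: [0.5629, -0.2566, 0.2272]
tool_rot: [-180.0, 0.0, 90.6]
force: [-0.0, -0.2, 0.0]
grip_width: 0.04
```

```bash
python3 look.py f1 top 190 150 350 290 560; python3 look.py f2 scene 310 120 470 300 560; python3 prof.py >/dev/null
python3 - <<'E'
import cv2,numpy as np
a,b=cv2.imread("pics/f1.png"),cv2.imread("pics/f2.png")
a=cv2.resize(a,(400,350));b=cv2.resize(b,(400,450));a=cv2.copyMakeBorder(a,0,100,0,0,0);cv2.imwrite("pics/f.png",np.hstack([a,b]))
from h import *
im=env.read_camera("top").astype(float)
for r in((180,185),(201,206)):print([int(v) for v in im[r[0]:r[1],285:345].mean((0,2))])
st=np.load("pics/top1.npy").astype(float)
for n,(x0,y0,x1,y1) in dict(printer=(395,120,460,188),sanit=(145,250,190,285),cups=(272,118,320,168)).items():
    print(n,"shift",cv2.phaseCorrelate(st[y0:y1,x0:x1].mean(2),im[y0:y1,x0:x1].mean(2)))
E
```

```text
[108, 112, 112, 113, 110, 111, 111, 113, 112, 115, 111, 91, 51, 35, 48, 68, 84, 86, 86, 83, 82, 81, 96, 111, 117, 119, 119, 119, 120, 122, 116, 117, 120, 118, 120, 120, 121, 116, 102, 86, 88, 90, 89, 91, 89, 88, 92, 95, 96, 95, 96, 95, 93, 97, 94, 97, 98, 96, 97, 95]
[78, 83, 84, 85, 84, 82, 84, 82, 82, 83, 80, 68, 39, 15, 8, 15, 29, 41, 44, 42, 42, 44, 71, 105, 117, 119, 120, 119, 121, 120, 119, 119, 117, 120, 121, 121, 122, 120, 114, 94, 85, 92, 96, 96, 96, 96, 98, 96, 96, 97, 96, 97, 97, 97, 99, 97, 98, 97, 97, 96]
printer shift ((0.011034061825000663, 0.07792413567773337), 0.7051456925290482)
sanit shift ((0.43600989007001445, -0.05962318312617754), 0.9780430711238983)
cups shift ((-0.06409949652231717, 0.038240609006187753), 1.0834335060467988)
```

View pics/f.png

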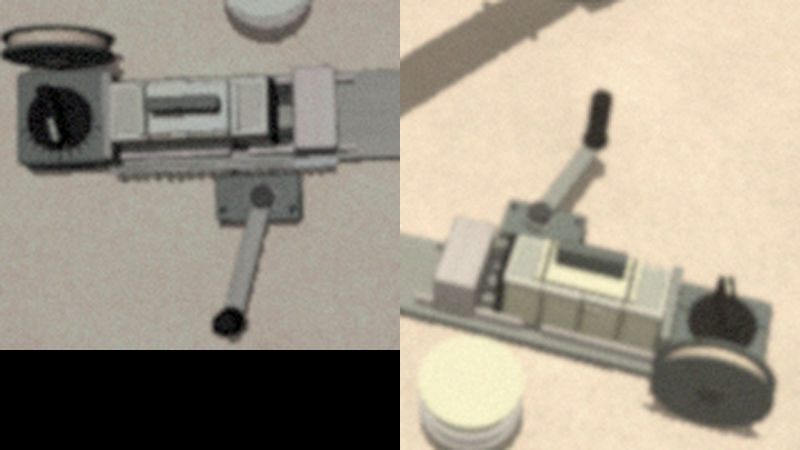

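The final picture shows:
- the four tubs in a tight row, with the board on the lids (left panel (185,108));
- the lever grip back at its starting pixel, top view (281.6,278) against (281.8,278.4) at the start;
- the dial pointer about 15° past the lever side, which is click 4;
- the bystanders where they were.

Handing in.

```bash
python3 -c "
from cell import env
print(env.sign_off(), env.get_obs()['time_s'])"
```

```text
the job is handed in; nothing more can be done
the job is handed in; nothing more can be done
```

The job is handed in, at about 53 s of robot time. The hand-in gives no verdict, so the results below are my own last checks:

- **Tubs:** all four stand upright in the bay, in a tight row against the fence.
- **Squeeze:** I pumped nine lever strokes. The pusher's plate is pushed in by an estimated 12–14 mm (wanted 4 to 16), measured from the camera images to within about 1.5 mm.
- **Lever:** it is back at its home stop, with the grip at its starting pixel.
- **Dial:** I turned it from click 7 to click 4. The gripper turned 45.1° and the pointer reads about 15–16° past the lever side, as it should for 4.
- **Board:** it lies flat along the row, near the middle of the lids. It touched down at 107.7 mm against the 107.6 mm expected.
- **Other things:** the printer, bottle and cups show shifts of under half a pixel, about 1 mm.

One disagreement: the two cameras differed by 5–9 mm in position, mostly left to right. I worked with positions relative to each other or averaged between the two, and the grasps and the placing all fitted. No check failed.

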